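# Bit cases back in the bench rack

## Robot

A 6-joint arm with a two-finger parallel gripper is mounted at the origin on the work surface. World frame = base frame: x ahead of the robot, y to its left, z up, the work surface at z = 0. Lengths are in m, angles in rad, forces in N, time in s.
With the tool pointing down it reaches from about 0.3 to 1 m from the base axis. Payload 5.1 kg.
Tool frame: the origin (TCP) lies between the finger pads; the fingertips stand 11 mm ahead of it and the grasp point (between the pads) lies 8 mm behind it (arm.tips_ahead is the distance from the TCP to the fingertips, in m); y points along the fingers, x is the direction in which the jaws open and shut, and the axes are right-handed (so a half turn about y gives the same grasp; the last joint's range is limited). The gripper opens to 95 mm and grips with 3 to 60 N. Pads are 20 mm wide; open, the fingers measure 119 mm over their backs; the gripper's body (75 mm by 180 mm) begins 59 mm behind the grasp point.
Start: joints at [1.226, 0.124, 1.65, -0, 1.367, -0.083], TCP at [0.168, 0.628, 0.226] pointing down, gripper open.
Joint ranges: [-2.61, 2.61], [-1.02, 2.33], [0.03, 2.71], [-1.35, 4.49], [0.32, 2.68], [-2.91, 2.91]. Speed limits (rad/s): [2.57, 2.57, 3.14, 3.14, 3.14, 3.14].

## Interface

Orientations are given as a 3x3 rotation matrix whose columns are the frame's x, y, z axes.
In Python, from station import arm, imaging, boxes_of, cut_out gives the robot as it stands.
- The arm moves only by the tool play_rows, never from a script. Its argument "moves" is a list of rows, each an object with "dp": the shift along the tool's x, y, z in cm, a list of three; "twist": the turn, a rotation vector about the tool's x, y, z in rad, a list of three; "gripper": the finger opening in cm, from 0 to 9.51. In form: [{"dp": [dx, dy, dz], "twist": [ax, ay, az], "gripper": gripper}, ...]. A call has exactly 8 rows; each row shifts and turns the pose as measured when the row begins, along the tool's axes as they then stand; what a row does not reach is not made up. A row lasts 1/12 s, in which the tool goes at most 41.7 mm and 7.16 degrees, less where a joint would pass 70% of its speed; a pose out of reach is approached as far as the arm can. A call with a gripper value outside its range is refused whole. The fingers move at their own pace and stop on an object; "newtons" is the grip in N (left out, the last holds). Time passes only in rows, so rows that do not move let the fingers close, or fill a call up. It gives the time, the measured TCP pose, the force and the opening at its end, in the units of the state.
- arm.get_obs(): the state, without advancing time (a new reading comes with each control period).
- imaging.read_camera(name): name is "scene" or "top"; returns the picture (384x512x3 uint8, red, green, blue); there is no depth.
- imaging.camera_info(name): a dict with "fx", "fy", "cx", "cy" (pixels), "D" ([k1, k2, p1, p2, k3] as OpenCV has them; the pictures are not rectified), "R" (3x3) and "t" (3): a world point X has camera coordinates R X + t. Camera axes: x right, y down, z forward; pixel columns grow to the right and rows downward; lengths in m; the calibration is good to about 2 mm. A picture is of the moment at which its call begins. camera_info takes no time and is no camera call.
- arm.finish_job(): hands the job in, once; it reports no verdict.
Trained networks look in the newest picture that a camera, given by its name, has taken for a name from the list of things; names that differ only in an ending like _2 or _b are one class to them, and where a whole thing is asked for, a point or a joint stands for the part that bears it (a point fixed in the world has none). Each returns a list of dicts, best first, with "conf" (0 to 1); they miss things now and then, are a little off and sometimes report something else, mostly with a low value. They report only what shows in the picture. A call takes as long as a camera call. They do not tell look-alikes from the thing itself.
- boxes_of(thing, camera): "pixel" ([column, row] in pixels, amid what is visible of it).
- cut_out(thing, camera): "pixels" (384x512 bool, what is visible of it) and "pixel" ([column, row] in pixels, amid what is visible of it).
The state is a dict: "t": time; "joints": joint angles; "dq": joint speeds; "joint_torque": joint torques, N m; "tool_pos": TCP position; "tool_rot": TCP orientation; "force": force on the tool from outside, world axes, zero at the start; "torque": the same for the moment, N m; "gripper_width": finger opening in m.
Only numpy, scipy, OpenCV 4.12 (cv2) and the standard library are available. Lean on these libraries where they do the work, as an engineer would, in place of code of your own. Each camera call takes 0.05 s, during which the arm holds its last target. There are 200 camera calls.

## Task

The drill-bit cases and the two containers have got into each other's places: stand the two cases upright in the rack, side by side, the tall one flat against the fixed end wall and the short one next to it, with their wide faces towards the wall, and stand the jar in the middle of the tile with the circle and the tin square in the middle of the tile with the square (the blank tile is free for parking). Then push the end stop snug against the cases. Nothing may be tipped over on the way.

Things in the scene. Friction and masses are not known exactly. Their poses are not given: they have to be found in the camera images.
- tall_case: Drill-bit case: plain grey plastic box standing on its small end, dark seam lines on top, steel latch; 36 mm thick, 60 deep, 105 tall, 0.3 kg: the taller, thicker one. Starts on one of the two outlined tiles. Origin at the centre of its underside; x through the thickness, y along the 60 mm depth, z up. Either end may face front.
- short_case: Drill-bit case: plain grey plastic box standing on its small end, dark seam lines on top, steel latch; 28 mm thick, 60 deep, 80 tall, 0.2 kg: the shorter, thinner one. Starts on the other outlined tile. Origin at the centre of its underside; x through the thickness, y along the 60 mm depth, z up. Either end may face front.
- jar: Round amber glass jar with a steel screw cap, closed, 56 mm diameter, 85 mm tall, 0.25 kg. Origin at the centre of its underside, z up. Starts standing in the rack.
- tin: Square bare-metal tin with a lid, 52 x 52 mm, 65 mm tall, 0.22 kg. Origin at the centre of its underside, x and y along its sides, z up. Starts in the rack beside the jar, either one nearer the wall.
- rack: Fixed plywood rack, open sides and top. Base 8 mm thick, 100 wide (y), from x = -135 to 120 mm; origin on its underside, on the centre line. +x points roughly away from the robot to the fixed end wall: inner face x = 105 mm, 100 wide, 15 thick, top z = 90 mm. The sliding stop is at the other end. At the start one container stands near x = 73 mm, the other near x = -20 mm.
- tile_round: Fixed plywood tile, 110 x 110 mm, 8 mm thick, with a black circle drawn on it (86 mm across, centred). Origin at the centre of its underside, z up, x and y along its edges. The round jar's place; at the start a case stands on it.
- tile_square: Fixed plywood tile, 110 x 110 mm, 8 mm thick, with a black square drawn on it (86 mm wide, centred, sides along the tile's). Origin at the centre of its underside, z up, x and y along its edges. The square tin's place; at the start a case stands on it.
- tile_blank: Fixed plywood tile, 110 x 110 mm, 8 mm thick, with nothing drawn on it. Origin at the centre of its underside, z up, x and y along its edges. Empty: the free spot for parking a thing on the way.
- stop (a joint): The rack's end stop, a dark wooden block sliding along the rack: 0 m is fully open (start 0 to 0.010), growing towards the wall, at most 0.120; 0.106 when it touches both cases packed against the wall. Its face to the wall is at rack x = -65 mm + value, its back at -79 mm + value. It needs about 1.5 N to slide and stays where it is left.
- stop_push (a point): Middle of the end stop's back face (away from the wall), 60 mm above the bench: push here towards the wall. The stop is 14 mm thick, 94 wide, its top 64 mm above the bench, with a 36 mm wide tab in the middle up to 79 mm. About 50 mm of bare base lies behind it at the start. Axes as the rack's.
Things that resemble listed ones, but are neither listed nor needed, are in the scene too. Leave any purple look-alike of the jar alone.

How it is judged:
By the outcome, as a careful person would: the job done as asked, in the order asked, and still so for the second after the job is handed in, with the robot touching nothing.
It also fails if it takes over 144 s, if anything falls off the work surface, if the arm or the gripper's body presses on something with over 40 N, if the wrist force passes 120 N, or if a joint passes its speed limit or range.

## Working session

There is one attempt and no reset: what is moved stays moved. The work goes in short steps, Python scripts to look and compute and a tool call to move; the robot and the scene stay as the last step left them, time stands still between calls to the robot, and variables do not carry over. Pictures are saved under pics/ and viewed, about 12 in all and at most 16, crops included, and the job is handed in when it is done.

Besides the shell and the picture viewer there is one more tool, called by a JSON object that holds its "method" and its "body". play_rows: Moves the arm, as the interface text tells. Its arguments: {"type":"object","properties":{"moves":{"type":"array","items":{"type":"object","properties":{"dp":{"type":"array","items":{"type":"number"}},"twist":{"type":"array","items":{"type":"number"}},"gripper":{"type":"number"}}}},"newtons":{"type":"number"}},"required":["moves"]}

```bash
ls; mkdir -p pics; python3 - <<'E'
from station import arm, imaging, boxes_of, cut_out
import cv2,numpy as np
for c in("scene","top"):
    im=imaging.read_camera(c); cv2.imwrite(f"pics/{c}0.png",cv2.cvtColor(im,4))
    i=imaging.camera_info(c);print(c,{k:np.round(v,4).tolist() for k,v in i.items()})
    for n in("tall_case","short_case","jar","tin","rack","tile_round","tile_square","tile_blank","stop"):
        print(n,[(np.round(d["pixel"]).tolist(),round(d["conf"],2)) for d in boxes_of(n,c)])
o=arm.get_obs();print(o)
E
```

```text
pics
scene {'fx': 427.9594, 'fy': 427.9594, 'cx': 258.0498, 'cy': 196.6355, 'D': [-0.0329, 0.0, 0.0, 0.0, 0.0], 'R': [[0.1207, 0.9927, 0.0018], [0.8578, -0.1034, -0.5035], [-0.4996, 0.0623, -0.864]], 't': [0.0038, -0.4719, 1.3568]}
tall_case [([397.0, 164.0], 0.72)]
short_case [([242.0, 186.0], 0.86)]
jar [([93.0, 263.0], 0.84), ([81.0, 189.0], 0.82), ([152.0, 221.0], 0.66), ([95.0, 224.0], 0.64)]
tin [([159.0, 195.0], 0.86)]
rack [([163.0, 216.0], 0.97)]
tile_round [([246.0, 205.0], 0.67)]
tile_square [([388.0, 186.0], 0.62)]
tile_blank [([322.0, 186.0], 0.92), ([150.0, 221.0], 0.29)]
stop [([161.0, 172.0], 0.87)]
top {'fx': 388.7361, 'fy': 388.7361, 'cx': 264.8297, 'cy': 186.087, 'D': [0.0077, 0.0, 0.0, 0.0, 0.0], 'R': [[-0.0244, -0.9997, 0.0064], [-0.9987, 0.0241, -0.0453], [0.0451, -0.0075, -0.999]], 't': [-0.0942, 0.5616, 0.9914]}
tall_case [([104.0, 202.0], 0.68), ([349.0, 214.0], 0.32)]
short_case [([270.0, 196.0], 0.52)]
jar [([351.0, 156.0], 0.76), ([421.0, 206.0], 0.63), ([404.0, 168.0], 0.58), ([393.0, 129.0], 0.55)]
tin [([347.0, 194.0], 0.6), ([350.0, 154.0], 0.44)]
rack
[... 241 characters left out ...]
0, -4.57535022e-05,
        1.36748153e+00, -8.26061668e-02]), 'dq': array([ 0.00011359,  0.00186642, -0.00084552,  0.00120106, -0.00401499,
        0.00154027]), 'joint_torque': array([-5.46411411e-04, -4.17625630e+01, -3.60225499e+01,  7.74842547e-02,
        4.33181087e-02, -2.10522859e-05]), 'tool_pos': array([0.16826477, 0.62782467, 0.22564403]), 'tool_rot': array([[ 2.58801297e-01,  3.89241089e-05, -9.65930581e-01],
       [ 9.65930582e-01, -2.42060030e-05,  2.58801296e-01],
       [-1.33077087e-05, -9.99999999e-01, -4.38625321e-05]]), 'force': array([ 0.27552635, -0.18620854,  0.41194788]), 'torque': array([-0.00166044, -0.01266304,  0.00162005]), 'gripper_width': 0.09497057078583729}
```

View pics.

```bash
python3 - <<'E'
import cv2
for c in("scene","top"):
    cv2.imwrite(f"pics/{c}0b.png",cv2.resize(cv2.imread(f"pics/{c}0.png"),None,fx=1.5625,fy=1.5625,interpolation=cv2.INTER_CUBIC))
E
```

```text
(no output)
```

View pics/scene0b.png

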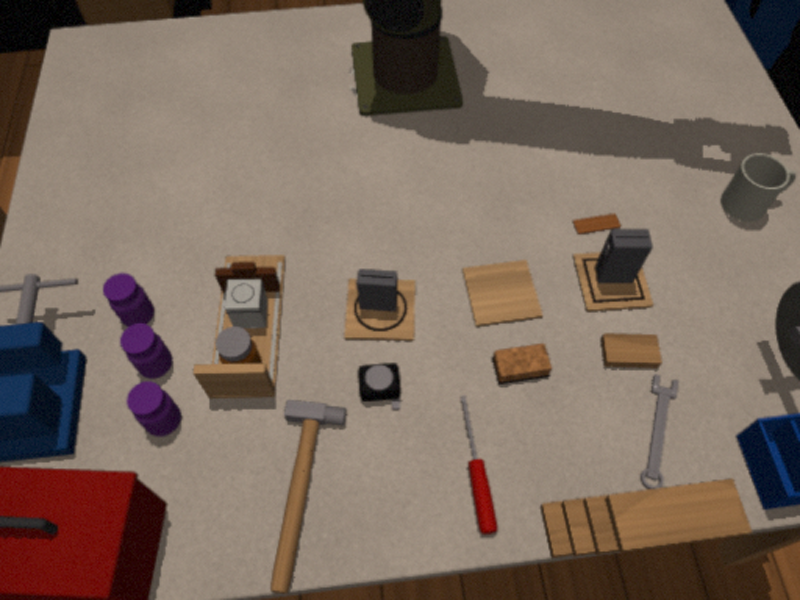

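View pics/top0b.png

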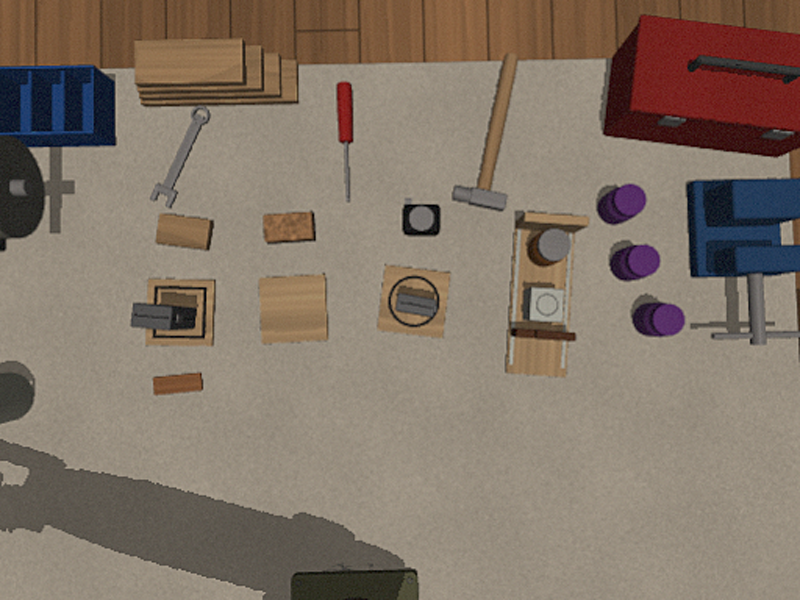

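```bash
cat > h.py <<'E'
from station import arm, imaging, boxes_of, cut_out
import cv2,numpy as np
from scipy.optimize import minimize
def proj(P,c):
    i=imaging.camera_info(c);K=np.array([[i["fx"],0,i["cx"]],[0,i["fy"],i["cy"]],[0,0,1]])
    return cv2.projectPoints(np.asarray(P,float),cv2.Rodrigues(np.array(i["R"]))[0],np.array(i["t"],float),K,np.array(i["D"],float))[0].reshape(-1,2)
def box(x0,x1,y0,y1,z0,z1): return np.array([[x,y,z] for x in(x0,x1) for y in(y0,y1) for z in(z0,z1)])
def cyl(r,h,z0): return np.array([[r*np.cos(a),r*np.sin(a),z] for a in np.linspace(0,6.28,32) for z in(z0,z0+h)])
SH=dict(tall_case=lambda z:[box(-.018,.018,-.03,.03,z,z+.105)],short_case=lambda z:[box(-.014,.014,-.03,.03,z,z+.08)],
 jar=lambda z:[cyl(.028,.085,z)],tin=lambda z:[box(-.026,.026,-.026,.026,z,z+.065)],
 tile=lambda z:[box(-.055,.055,-.055,.055,0,.008)],
 rack=lambda z:[box(-.135,.12,-.05,.05,0,.008),box(.105,.12,-.05,.05,.008,.09)])
def T(P,p):
    c,s=np.cos(p[2]),np.sin(p[2]);return np.c_[c*P[:,0]-s*P[:,1]+p[0],s*P[:,0]+c*P[:,1]+p[1],P[:,2]]
def sil(shapes,p,c):
    m=np.zeros((384*4,512*4),np.uint8)
    for S in shapes:
        h=cv2.convexHull(np.float32(proj(T(S,p),c)*4+1.5));cv2.fillConvexPoly(m,np.int32(np.round(h*16)),255,shift=4)
    return cv2.resize(m,(512,384),interpolation=cv2.INTER_AREA)/255.
def mask(n,c,near=None):
    L=cut_out(n,c)
    if not L:return None
    if near is not None: L=sorted(L,key=lambda d:np.hypot(*(np.array(d["pixel"])-near)))
    return L[0]["pixels"].astype(bool)
def fit(name,ms,p0,z=.008,ign={},yaw=True):
    """ms: camera->mask; p0 start; ign: camera->ignored pixels"""
    sh=SH[name](z)
    def f(q):
        p=np.array(p0,float);p[:len(q)]+=q/np.array([100,100,5])[:len(q)]
        e=0
        for c,m in ms.items():
            if m is None: continue
            d=cv2.GaussianBlur(sil(sh,p,c)-m,(0,0),1.0)
            if c in ign: d=d*~ign[c]
            e+=(d**2).sum()/max(m.sum(),1)
        return e
    n=3 if yaw else 2
    best=None
    for y in ([-1,0,1] if yaw else [0]):
        x0=np.zeros(n); 
        if yaw:x0[2]=y
        S=np.vstack([x0]+[x0+np.eye(n)[k]*1. for k in range(n)])
        r=minimize(f,x0,method="Nelder-Mead",options=dict(initial_simplex=S,xatol=.01,fatol=1e-5,maxiter=200))
        if best is None or r.fun<best.fun:best=r
    p=np.array(p0,float);p[:n]+=best.x/np.array([100,100,5])[:n]
    return p,best.fun
def ray(px,c,z):
    i=imaging.camera_info(c);K=np.array([[i["fx"],0,i["cx"]],[0,i["fy"],i["cy"]],[0,0,1]])
    u=cv2.undistortPoints(np.array([[px]],float),K,np.array(i["D"],float))[0,0];R=np.array(i["R"]);C=-R.T@np.array(i["t"]);d=R.T@np.r_[u,1]
    return (C+d*(z-C[2])/d[2])[:2]
def go(x,y,z,yaw):
    """tool-axis shift (cm) and turn to TCP target, jaw axis at yaw (mod pi)"""
    o=arm.get_obs();R=o["tool_rot"];yc=np.arctan2(R[1,0],R[0,0]);d=(yaw-yc+np.pi/2)%np.pi-np.pi/2
    dp=R.T@(np.array([x,y,z])-o["tool_pos"])*100
    print("dp in present axes",dp.round(2),"yaw turn: twist y",round(-d,3),"tilt",R[2].round(3),"pos",o["tool_pos"].round(4),"yaw",round(yc,3),"w",round(o["gripper_width"],4),"F",o["force"].round(1),"t",round(o["t"],2))
E
python3 - <<'E'
from h import *
px=dict(tall_case={"scene":(397,164),"top":(104,202)},short_case={"scene":(242,186),"top":(270,196)},
 jar={"scene":(152,221),"top":(351,156)},tin={"scene":(159,195),"top":(350,194)},
 tile_round={"scene":(246,205),"top":(265,192)},tile_square={"scene":(388,186),"top":(118,199)},tile_blank={"scene":(322,186),"top":(186,195)},
 rack={"scene":(163,216),"top":(333,195)},stop={"scene":(161,172),"top":(343,212)})
M={n:{c:mask(n,c,np.array(p)) for c,p in d.items()} for n,d in px.items()}
for n in M:print(n,[None if m is None else int(m.sum()) for m in M[n].values()])
dil=lambda m:cv2.dilate(m.astype(np.uint8),np.ones((3,3)))>0
def ig(ns): return {c:dil(np.any([M[n][c] for n in ns if M[n][c] is not None],0)) for c in("scene","top")}
out={}
for n,z,y0 in [("tile_round",.004,0),("tile_square",.004,0),("tile_blank",.004,0),("tall_case",.06,1.5),("short_case",.05,1.5),("jar",.09,0),("tin",.07,0),("rack",.01,0)]:
    ig_={} 
    if n=="tile_round":ig_=ig(["short_case"])
    if n=="tile_square":ig_=ig(["tall_case"])
    if n=="rack":ig_=ig(["jar","tin","stop"])
    if n in("jar","tin"):
        ig_={c:dil(M[{"jar":"tin","tin":"jar"}[n]][c])|(dil(M["stop"][c]) if M["stop"][c] is not None else False) for c in("scene","top")}
    p0=np.r_[ray(px[n]["top"],"top",z),y0]
    key=n[:4] if n.startswith("tile") else n
    for cs in(("scene","top"),("top",),("scene",)):
        p,e=fit(key,{c:M[n][c] for c in cs},p0,ign=ig_,yaw=n!="jar");print(n,cs,p.round(4),round(e,4))
np.savez("m.npz",**{f"{n}_{c}":M[n][c] for n in M for c in M[n] if M[n][c] is not None})
im=cv2.imread("pics/scene0.png")[140:280,30:270];cv2.imwrite("pics/crop1.png",cv2.resize(im,None,fx=3.3,fy=3.3,interpolation=cv2.INTER_CUBIC))
E
```

```text
tall_case [1008, None]
short_case [675, 309]
jar [531, 518]
tin [756, 589]
tile_round [1222, 1529]
tile_square [1003, 1297]
tile_blank [1636, 1840]
rack [2542, 2801]
stop [442, 256]
tile_round ('scene', 'top') [ 0.5414 -0.1058 -0.1451] 0.0076
tile_round ('top',) [ 0.5422 -0.1054 -0.1468] 0.0015
tile_round ('scene',) [ 0.5406 -0.1062 -0.1418] 0.0023Traceback (most recent call last):
  File "<stdin>", line 14, in <module>
  File "<stdin>", line 9, in ig
  File "<stdin>", line 8, in <lambda>
cv2.error: OpenCV(4.12.0) :-1: error: (-5:Bad argument) in function 'dilate'
> Overload resolution failed:
>  - src is not a numpy array, neither a scalar
>  - Expected Ptr<cv::UMat> for argument 'src'
```

```bash
python3 - <<'E'
from h import *
px=dict(tall_case={"scene":(397,164),"top":(104,202)},short_case={"scene":(242,186),"top":(270,196)},
 jar={"scene":(152,221),"top":(351,156)},tin={"scene":(159,195),"top":(350,194)},
 tile_round={"scene":(246,205),"top":(265,192)},tile_square={"scene":(388,186),"top":(118,199)},tile_blank={"scene":(322,186),"top":(186,195)},
 rack={"scene":(163,216),"top":(333,195)},stop={"scene":(161,172),"top":(343,212)})
M={n:{c:mask(n,c,np.array(p)) for c,p in d.items()} for n,d in px.items()}
tb=np.zeros((384,512),bool);tb[180:218,80:130]=1
tallmiss=M["tall_case"]["top"] is None
dil=lambda m:cv2.dilate(m.astype(np.uint8),np.ones((3,3)))>0
def ig(ns): return {c:dil(np.any([np.zeros((384,512),bool)]+[M[n][c] for n in ns if M[n][c] is not None],0)) for c in("scene","top")}
for n,z,y0 in [("tile_round",.004,-.14),("tile_square",.004,0),("tile_blank",.004,0),("tall_case",.06,1.5),("short_case",.05,1.5),("jar",.09,0),("tin",.07,0),("rack",.01,0)]:
    ig_={} 
    if n=="tile_round":ig_=ig(["short_case"])
    if n=="tile_square":ig_=ig(["tall_case"]);ig_["top"]=ig_["top"]|tb
    if n=="rack":ig_=ig(["jar","tin","stop"])
    if n in("jar","tin"): ig_=ig([{"jar":"tin","tin":"jar"}[n],"stop"])
    p0=np.r_[ray(px[n]["top"],"top",z),y0]
    key=n[:4] if n.startswith("tile") else n
    for cs in(("scene","top"),("top",),("scene",)):
        if n=="tall_case" and tallmiss and cs==("top",):continue
        p,e=fit(key,{c:M[n][c] for c in cs},p0,ign=ig_,yaw=n!="jar");print(n,cs,p.round(4),round(e,4))
im=cv2.imread("pics/scene0.png")[140:280,30:270];cv2.imwrite("pics/crop1.png",cv2.resize(im,None,fx=3.3,fy=3.3,interpolation=cv2.INTER_CUBIC))
E
```

```text
tile_round ('scene', 'top') [ 0.5414 -0.1058 -0.1452] 0.0076
tile_round ('top',) [ 0.5422 -0.1054 -0.1476] 0.0015
tile_round ('scene',) [ 0.5405 -0.1062 -0.1411] 0.0023
tile_square ('scene', 'top') [ 0.5323  0.281  -0.0334] 0.0409
tile_square ('top',) [ 0.5334  0.283  -0.0366] 0.0078
tile_square ('scene',) [ 0.531   0.2795 -0.0237] 0.0175
tile_blank ('scene', 'top') [0.5336 0.0933 0.04  ] 0.0194
tile_blank ('top',) [0.5344 0.0942 0.0427] 0.007Traceback (most recent call last):
  File "<stdin>", line 21, in <module>
  File "h.py", line 43, in fit
    r=minimize(f,x0,method="Nelder-Mead",options=dict(initial_simplex=S,xatol=.01,fatol=1e-5,maxiter=200))
    res = _minimize_neldermead(fun, x0, args, callback, bounds=bounds,
                               **options)
    fxe = func(xe)
    fx = function(np.copy(x), *(wrapper_args + args))
  File "h.py", line 33, in f
    d=cv2.GaussianBlur(sil(sh,p,c)-m,(0,0),1.0)
                       ~~~^^^^^^^^
  File "h.py", line 18, in sil
    h=cv2.convexHull(np.float32(proj(T(S,p),c)*4+1.5));cv2.fillConvexPoly(m,np.int32(np.round(h*16)),255,shift=4)
                                ~~~~^^^^^^^^^^
  File "h.py", line 5, in proj
    i=imaging.camera_info(c);K=np.array([[i["fx"],0,i["cx"]],[0,i["fy"],i["cy"]],[0,0,1]])
ValueError: time passes only in moves, steps and waits
```

```bash
sed -i 's/^def proj/import functools\ninfo=functools.lru_cache(None)(imaging.camera_info)\ndef proj/; s/i=imaging.camera_info(c)/i=info(c)/' h.py; python3 - <<'E'
from h import *
px=dict(tall_case={"scene":(397,164),"top":(104,202)},short_case={"scene":(242,186),"top":(270,196)},
 jar={"scene":(152,221),"top":(351,156)},tin={"scene":(159,195),"top":(350,194)},
 rack={"scene":(163,216),"top":(333,195)},stop={"scene":(161,172),"top":(343,212)})
M={n:{c:mask(n,c,np.array(p)) for c,p in d.items()} for n,d in px.items()}
tallmiss=M["tall_case"]["top"] is None
dil=lambda m:cv2.dilate(m.astype(np.uint8),np.ones((3,3)))>0
def ig(ns): return {c:dil(np.any([np.zeros((384,512),bool)]+[M[n][c] for n in ns if M[n][c] is not None],0)) for c in("scene","top")}
for n,z,y0 in [("tall_case",.06,1.5),("short_case",.05,1.5),("jar",.09,0),("tin",.07,0),("rack",.01,0)]:
    ig_={} 
    if n=="rack":ig_=ig(["jar","tin","stop"])
    if n in("jar","tin"): ig_=ig([{"jar":"tin","tin":"jar"}[n],"stop"])
    p0=np.r_[ray(px[n]["top"],"top",z),y0]
    for cs in(("scene","top"),("top",),("scene",)):
        if all(M[n][c] is None for c in cs):continue
        p,e=fit(n,{c:M[n][c] for c in cs},p0,ign=ig_,yaw=n!="jar");print(n,cs,p.round(4),round(e,4),flush=True)
im=cv2.imread("pics/scene0.png")[140:280,30:270];cv2.imwrite("pics/crop1.png",cv2.resize(im,None,fx=3.3,fy=3.3,interpolation=cv2.INTER_CUBIC))
E
```

```text
tall_case ('scene', 'top') [0.5236 0.2828 3.0142] 0.0129
tall_case ('scene',) [0.5236 0.2828 3.0142] 0.0129
short_case ('scene', 'top') [ 0.5338 -0.1083  2.9533] 0.0188
short_case ('top',) [ 0.5339 -0.1079  2.9616] 0.0052
short_case ('scene',) [ 0.5337 -0.1088 -0.2018] 0.0112
jar ('scene', 'top') [ 0.6193 -0.3221  0.    ] 0.5062
jar ('top',) [ 0.6204 -0.3215  0.    ] 0.0409
jar ('scene',) [ 0.5974 -0.3279  0.    ] 0.3297
tin ('scene', 'top') [ 0.5296 -0.3136 -0.0624] 0.017
tin ('top',) [ 0.5297 -0.3133 -0.1156] 0.0076
tin ('scene',) [ 0.5278 -0.3141 -0.0105] 0.002
rack ('scene', 'top') [ 0.5489 -0.3176 -0.0944] 0.0351
rack ('top',) [ 0.5482 -0.3167 -0.0913] 0.0221
rack ('scene',) [ 0.549  -0.3184 -0.0917] 0.0088
```

View pics/crop1.png

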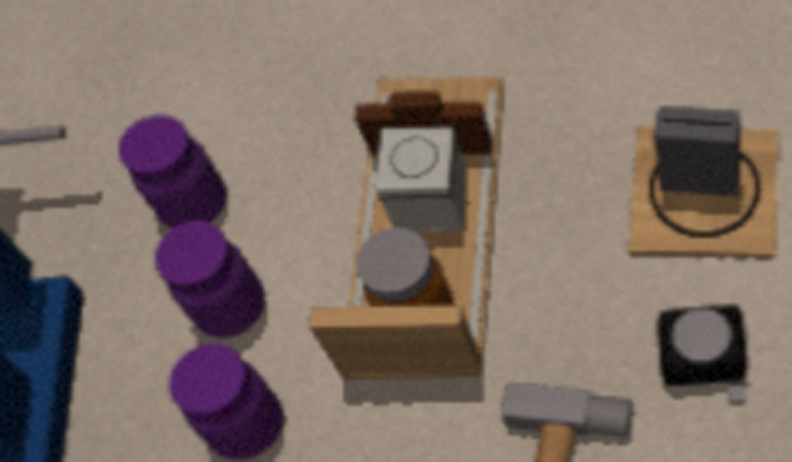

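{"method": "play_rows", "body": {"moves": [{"dp":[-1,0,-0.5],"twist":[0,-0.085,0],"gripper":9.5},{"dp":[-2,0,-1.2],"twist":[0,-0.085,0],"gripper":9.5},{"dp":[-3.5,0,-2.1],"twist":[0,0,0],"gripper":9.5},{"dp":[-3.5,0,-2.1],"twist":[0,0,0],"gripper":9.5},{"dp":[-3.5,0,-2.1],"twist":[0,0,0],"gripper":9.5},{"dp":[-3.5,0,-2.1],"twist":[0,0,0],"gripper":9.5},{"dp":[-3.5,0,-2.1],"twist":[0,0,0],"gripper":9.5},{"dp":[-3.5,0,-2.1],"twist":[0,0,0],"gripper":9.5}]}}

```text
t: 4.07
tool_pos: [0.287, 0.3734, 0.2246]
tool_rot: [[0.07, 0.0, -0.998], [0.998, 0.003, 0.07], [0.003, -1.0, -0.0]]
force: [1.7, 0.2, 0.6]
gripper_width: 0.0949
```

{"method": "play_rows", "body": {"moves": [{"dp":[-3.5,0,-2.1],"twist":[0,0,0],"gripper":9.5},{"dp":[-3.5,0,-2.1],"twist":[0,0,0],"gripper":9.5},{"dp":[-3.5,0,-2.1],"twist":[0,0,0],"gripper":9.5},{"dp":[-3.5,0,-2.1],"twist":[0,0,0],"gripper":9.5},{"dp":[-3.5,0,-2.1],"twist":[0,0,0],"gripper":9.5},{"dp":[-3.5,0,-2.1],"twist":[0,0,0],"gripper":9.5},{"dp":[-3.5,0,-2.1],"twist":[0,0,0],"gripper":9.5},{"dp":[-3.5,0,-2.1],"twist":[0,0,0],"gripper":9.5}]}}

```text
t: 4.73
tool_pos: [0.4355, 0.0746, 0.2268]
tool_rot: [[0.067, 0.011, -0.998], [0.998, 0.007, 0.067], [0.007, -1.0, -0.011]]
force: [0.9, 0.5, 0.5]
gripper_width: 0.095
```

```bash
python3 -c "
from h import *
go(.620,-.323,.226,1.479)"
```

```text
dp in present axes [-3.844e+01  2.000e-02 -2.106e+01] yaw turn: twist y 0.025 tilt [ 0.007 -1.    -0.011] pos [0.4355 0.0746 0.2268] yaw 1.504 w 0.095 F [0.9 0.5 0.5] t 4.73
```

```bash
cat >> h.py <<'E'
def go(x,y,z,yaw):
    """tool-axis shift (cm; in present axes, and in axes after the turn) and rotation vector to TCP target"""
    o=arm.get_obs();R=o["tool_rot"];yc=np.arctan2(R[1,0],R[0,0]);yaw=yc+(yaw-yc+np.pi/2)%np.pi-np.pi/2
    c,s=np.cos(yaw),np.sin(yaw);Rt=np.array([[c,0,-s],[s,0,c],[0,-1,0]])
    d=(np.array([x,y,z])-o["tool_pos"])*100
    print("dp now",(R.T@d).round(2),"dp after turn",(Rt.T@d).round(2),"twist",cv2.Rodrigues(R.T@Rt)[0].ravel().round(3),"pos",o["tool_pos"].round(4),"w",round(o["gripper_width"],4),"F",o["force"].round(1),"t",round(o["t"],2))
E
```

{"method": "play_rows", "body": {"moves": [{"dp":[-3.5,0,-1.9],"twist":[0,0.025,0],"gripper":9.5},{"dp":[-3.5,0,-1.9],"twist":[0,0,0],"gripper":9.5},{"dp":[-3.5,0,-1.9],"twist":[0,0,0],"gripper":9.5},{"dp":[-3.5,0,-1.9],"twist":[0,0,0],"gripper":9.5},{"dp":[-3.5,0,-1.9],"twist":[0,0,0],"gripper":9.5},{"dp":[-3.5,0,-1.9],"twist":[0,0,0],"gripper":9.5},{"dp":[-3.5,0,-1.9],"twist":[0,0,0],"gripper":9.5},{"dp":[-3.5,0,-1.9],"twist":[0,0,0],"gripper":9.5}]}}

```text
t: 5.4
tool_pos: [0.5639, -0.2331, 0.2293]
tool_rot: [[0.097, 0.019, -0.995], [0.995, 0.006, 0.097], [0.008, -1.0, -0.018]]
force: [0.1, 1.7, -0.2]
gripper_width: 0.0951
```

```bash
python3 -c "
from h import *
go(.620,-.323,.047,1.479)"
```

```text
dp now [-8.55 18.28 -6.13] dp after turn [-8.44 18.23 -6.41] twist [ 0.018 -0.006  0.008] pos [ 0.5639 -0.2331  0.2293] w 0.0951 F [ 0.1  1.7 -0.2] t 5.4
```

{"method": "play_rows", "body": {"moves": [{"dp":[-2.8,0,-2],"twist":[0.018,-0.006,0.008],"gripper":9.5},{"dp":[-2.8,1,-2],"twist":[0,0,0],"gripper":9.5},{"dp":[-2,2.5,-1.5],"twist":[0,0,0],"gripper":9.5},{"dp":[-0.8,2.5,-0.8],"twist":[0,0,0],"gripper":9.5},{"dp":[0,2,0],"twist":[0,0,0],"gripper":9.5},{"dp":[0,0,0],"twist":[0,0,0],"gripper":9.5},{"dp":[0,0,0],"twist":[0,0,0],"gripper":9.5},{"dp":[0,0,0],"twist":[0,0,0],"gripper":9.5}]}}

```text
t: 6.07
tool_pos: [0.6232, -0.339, 0.1479]
tool_rot: [[0.101, 0.004, -0.995], [0.995, -0.004, 0.101], [-0.004, -1.0, -0.004]]
force: [0.2, 0.8, -0.9]
gripper_width: 0.0953
```

```bash
python3 -c "
from h import *
go(.620,-.3225,.047,1.479)"
```

```text
dp now [ 1.65 10.08  0.53] dp after turn [ 1.61 10.09  0.47] twist [ 0.004 -0.01  -0.004] pos [ 0.6232 -0.339   0.1479] w 0.0953 F [ 0.2  0.8 -0.9] t 6.07
```

{"method": "play_rows", "body": {"moves": [{"dp":[0.9,0,0.3],"twist":[0.004,-0.01,-0.004],"gripper":9.5},{"dp":[0.6,0,0.2],"twist":[0,0,0],"gripper":9.5},{"dp":[0,1.5,0],"twist":[0,0,0],"gripper":9.5},{"dp":[0,2,0],"twist":[0,0,0],"gripper":9.5},{"dp":[0,2,0],"twist":[0,0,0],"gripper":9.5},{"dp":[0,1,0],"twist":[0,0,0],"gripper":9.5},{"dp":[0,0.5,0],"twist":[0,0,0],"gripper":9.5},{"dp":[0,0,0],"twist":[0,0,0],"gripper":9.5}]}}

```text
t: 6.73
tool_pos: [0.6238, -0.3199, 0.0849]
tool_rot: [[0.085, 0.014, -0.996], [0.996, -0.008, 0.085], [-0.007, -1.0, -0.015]]
force: [-0.1, -0.1, -0.4]
gripper_width: 0.0954
```

```bash
python3 -c "
from h import *
go(.620,-.3225,.047,1.479)"
```

```text
dp now [-0.26  3.79  0.42] dp after turn [-0.29  3.79  0.36] twist [ 0.015  0.007 -0.007] pos [ 0.6238 -0.3199  0.0849] w 0.0954 F [-0.1 -0.1 -0.4] t 6.73
```

{"method": "play_rows", "body": {"moves": [{"dp":[-0.3,1,0.4],"twist":[0.015,0.007,-0.007],"gripper":9.5},{"dp":[0,1.4,0.1],"twist":[0,0,0],"gripper":9.5},{"dp":[0,1,0],"twist":[0,0,0],"gripper":9.5},{"dp":[0,0.3,0],"twist":[0,0,0],"gripper":9.5},{"dp":[0,0,0],"twist":[0,0,0],"gripper":4},{"dp":[0,0,0],"twist":[0,0,0],"gripper":4},{"dp":[0,0,0],"twist":[0,0,0],"gripper":4},{"dp":[0,0,0],"twist":[0,0,0],"gripper":4}], "newtons": 20}}

```text
t: 7.4
tool_pos: [0.6194, -0.3238, 0.0463]
tool_rot: [[0.093, 0.002, -0.996], [0.996, -0.001, 0.093], [-0.001, -1.0, -0.002]]
force: [-0.2, -0.4, -0.7]
gripper_width: 0.0739
```

{"method": "play_rows", "body": {"moves": [{"dp":[0,0,0],"twist":[0,0,0],"gripper":4},{"dp":[0,0,0],"twist":[0,0,0],"gripper":4},{"dp":[0,0,0],"twist":[0,0,0],"gripper":4},{"dp":[0,0,0],"twist":[0,0,0],"gripper":4},{"dp":[0,0,0],"twist":[0,0,0],"gripper":4},{"dp":[0,0,0],"twist":[0,0,0],"gripper":4},{"dp":[0,0,0],"twist":[0,0,0],"gripper":4},{"dp":[0,0,0],"twist":[0,0,0],"gripper":4}], "newtons": 20}}

```text
t: 8.07
tool_pos: [0.6202, -0.3242, 0.0477]
tool_rot: [[0.093, 0.004, -0.996], [0.996, -0.002, 0.093], [-0.002, -1.0, -0.004]]
force: [0.6, 0.5, -1.8]
gripper_width: 0.0557
```

```bash
python3 -c "
from h import *
go(.534,.0935,.15,1.479)"
```

```text
dp now [ 40.77 -10.36  12.42] dp after turn [ 40.8  -10.23  12.41] twist [ 0.004 -0.001 -0.002] pos [ 0.6202 -0.3242  0.0477] w 0.0557 F [ 0.6  0.5 -1.8] t 8.07
```

{"method": "play_rows", "body": {"moves": [{"dp":[0,-1.5,0],"twist":[0,0,0],"gripper":4},{"dp":[0,-3,0],"twist":[0,0,0],"gripper":4},{"dp":[0,-3.5,0],"twist":[0,0,0],"gripper":4},{"dp":[1,-3,0.3],"twist":[0,0,0],"gripper":4},{"dp":[2,-2,0.6],"twist":[0,0,0],"gripper":4},{"dp":[3,-0.5,0.9],"twist":[0,0,0],"gripper":4},{"dp":[3.5,0,1.05],"twist":[0,0,0],"gripper":4},{"dp":[3.5,0,1.05],"twist":[0,0,0],"gripper":4}]}}

```text
t: 8.73
tool_pos: [0.5904, -0.1919, 0.1912]
tool_rot: [[0.102, -0.001, -0.995], [0.995, 0.0, 0.102], [0.0, -1.0, 0.001]]
force: [0.9, 0.9, -3.5]
gripper_width: 0.0555
```

{"method": "play_rows", "body": {"moves": [{"dp":[3.5,0,1.05],"twist":[0,0,0],"gripper":4},{"dp":[3.5,0,1.05],"twist":[0,0,0],"gripper":4},{"dp":[3.5,0,1.05],"twist":[0,0,0],"gripper":4},{"dp":[3.5,0,1.05],"twist":[0,0,0],"gripper":4},{"dp":[3.5,0,1.05],"twist":[0,0,0],"gripper":4},{"dp":[3,0,0.9],"twist":[0,0,0],"gripper":4},{"dp":[2,0,0.6],"twist":[0,0,0],"gripper":4},{"dp":[1,0,0.3],"twist":[0,0,0],"gripper":4}]}}

```text
t: 9.4
tool_pos: [0.5374, 0.064, 0.1989]
tool_rot: [[0.101, 0.004, -0.995], [0.995, 0.002, 0.101], [0.002, -1.0, -0.004]]
force: [-0.2, -0.7, -2.9]
gripper_width: 0.0559
```

```bash
python3 -c "
from h import *
go(.534,.0935,.048,1.479)"
```

```text
dp now [ 2.87 15.09  0.69] dp after turn [ 2.91 15.09  0.61] twist [ 0.004 -0.009  0.002] pos [0.5374 0.064  0.1989] w 0.0559 F [-0.2 -0.7 -2.9] t 9.4
```

{"method": "play_rows", "body": {"moves": [{"dp":[1.0,0.5,0.2],"twist":[0.004,-0.009,0.002],"gripper":4},{"dp":[1.0,1.5,0.2],"twist":[0,0,0],"gripper":4},{"dp":[0.4,2.5,0.1],"twist":[0,0,0],"gripper":4},{"dp":[0,2.5,0],"twist":[0,0,0],"gripper":4},{"dp":[0,2.5,0],"twist":[0,0,0],"gripper":4},{"dp":[0,1.5,0],"twist":[0,0,0],"gripper":4},{"dp":[0,0.5,0],"twist":[0,0,0],"gripper":4},{"dp":[0,0,0],"twist":[0,0,0],"gripper":4}]}}

```text
t: 10.07
tool_pos: [0.537, 0.089, 0.0828]
tool_rot: [[0.089, 0.005, -0.996], [0.996, -0.002, 0.089], [-0.002, -1.0, -0.005]]
force: [0.7, -0.5, -2.9]
gripper_width: 0.0554
```

```bash
python3 -c "
from h import *
go(.534,.0935,.048,1.479)"
```

```text
dp now [0.43 3.48 0.35] dp after turn [0.42 3.48 0.34] twist [ 0.005  0.003 -0.002] pos [0.537  0.089  0.0828] w 0.0554 F [ 0.7 -0.5 -2.9] t 10.07
```

{"method": "play_rows", "body": {"moves": [{"dp":[0.4,1,0.35],"twist":[0.005,0.003,-0.002],"gripper":4},{"dp":[0,1,0],"twist":[0,0,0],"gripper":4},{"dp":[0,0.5,0],"twist":[0,0,0],"gripper":4},{"dp":[0,0.4,0],"twist":[0,0,0],"gripper":4},{"dp":[0,0.2,0],"twist":[0,0,0],"gripper":4},{"dp":[0,0.2,0],"twist":[0,0,0],"gripper":4},{"dp":[0,0.1,0],"twist":[0,0,0],"gripper":4},{"dp":[0,0,0],"twist":[0,0,0],"gripper":4}]}}

```text
t: 10.73
tool_pos: [0.5375, 0.0927, 0.05]
tool_rot: [[0.094, 0.007, -0.996], [0.996, 0.001, 0.094], [0.001, -1.0, -0.007]]
force: [-0.2, 1.0, -2.3]
gripper_width: 0.0554
```

```bash
python3 -c "
from h import *
go(.534,.0935,.048,1.479)"
```

```text
dp now [0.04 0.19 0.35] dp after turn [0.05 0.2  0.35] twist [ 0.007 -0.002  0.001] pos [0.5375 0.0927 0.05  ] w 0.0554 F [-0.2  1.  -2.3] t 10.73
```

{"method": "play_rows", "body": {"moves": [{"dp":[0,0.2,0.3],"twist":[0.007,0,0],"gripper":4},{"dp":[0,0.1,0],"twist":[0,0,0],"gripper":4},{"dp":[0,0.1,0],"twist":[0,0,0],"gripper":4},{"dp":[0,0,0],"twist":[0,0,0],"gripper":4},{"dp":[0,0,0],"twist":[0,0,0],"gripper":9.5},{"dp":[0,0,0],"twist":[0,0,0],"gripper":9.5},{"dp":[0,0,0],"twist":[0,0,0],"gripper":9.5},{"dp":[0,0,0],"twist":[0,0,0],"gripper":9.5}]}}

```text
t: 11.4
tool_pos: [0.5376, 0.0934, 0.05]
tool_rot: [[0.093, 0.007, -0.996], [0.996, 0.002, 0.093], [0.003, -1.0, -0.007]]
force: [0.1, -0.6, -0.5]
gripper_width: 0.0769
```

```bash
python3 -c "
from h import *
go(.524,.283,.2,1.438)"
```

```text
dp now [ 18.79 -14.97   3.03] dp after turn [ 18.61 -15.     3.86] twist [0.007 0.039 0.003] pos [0.5376 0.0934 0.05  ] w 0.0769 F [ 0.1 -0.6 -0.5] t 11.4
```

{"method": "play_rows", "body": {"moves": [{"dp":[0,0,0],"twist":[0,0,0],"gripper":9.5},{"dp":[0,0,0],"twist":[0,0,0],"gripper":9.5},{"dp":[0,-2,0],"twist":[0,0,0],"gripper":9.5},{"dp":[0,-3.5,0],"twist":[0,0,0],"gripper":9.5},{"dp":[0,-3.5,0],"twist":[0,0,0],"gripper":9.5},{"dp":[0.5,-3,0.1],"twist":[0,0,0],"gripper":9.5},{"dp":[2,-1.5,0.5],"twist":[0,0.039,0],"gripper":9.5},{"dp":[3,0,0.6],"twist":[0,0,0],"gripper":9.5}]}}

```text
t: 12.07
tool_pos: [0.53, 0.1466, 0.1888]
tool_rot: [[0.141, 0.002, -0.99], [0.99, 0.001, 0.141], [0.001, -1.0, -0.002]]
force: [2.0, -0.2, -0.8]
gripper_width: 0.0954
```

{"method": "play_rows", "body": {"moves": [{"dp":[3.3,0,0.7],"twist":[0,0,0],"gripper":9.5},{"dp":[3.3,0,0.7],"twist":[0,0,0],"gripper":9.5},{"dp":[2.5,0,0.5],"twist":[0,0,0],"gripper":9.5},{"dp":[1,0,0.2],"twist":[0,0,0],"gripper":9.5},{"dp":[0.3,0,0],"twist":[0,0,0],"gripper":9.5},{"dp":[0,0,0],"twist":[0,0,0],"gripper":9.5},{"dp":[0,0,0],"twist":[0,0,0],"gripper":9.5},{"dp":[0,0,0],"twist":[0,0,0],"gripper":9.5}]}}

```text
t: 12.73
tool_pos: [0.5251, 0.259, 0.1935]
tool_rot: [[0.139, 0.01, -0.99], [0.99, 0.003, 0.139], [0.004, -1.0, -0.009]]
force: [-0.3, 0.3, -0.7]
gripper_width: 0.0946
```

```bash
python3 -c "
from h import *
im=imaging.read_camera('scene');cv2.imwrite('pics/s1.png',cv2.resize(cv2.cvtColor(im,4),None,fx=1.5,fy=1.5))
go(.5236,.2828,.078,1.4434)"
```

```text
dp now [ 2.32 11.54  0.58] dp after turn [ 2.37 11.54  0.45] twist [ 0.009 -0.012  0.004] pos [0.525  0.2587 0.1934] w 0.0947 F [ 0.3 -0.7 -0.2] t 12.78
```

View pics/s1.png

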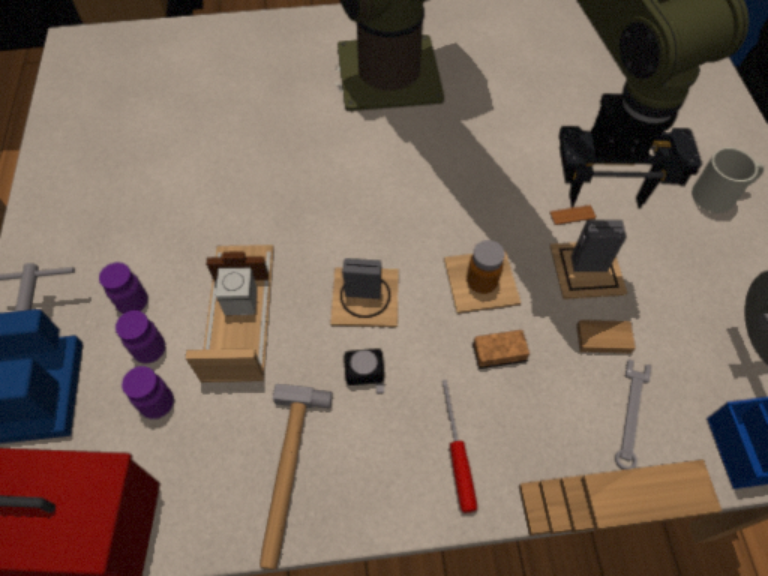

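{"method": "play_rows", "body": {"moves": [{"dp":[1.2,0,0.4],"twist":[0.009,-0.012,0.004],"gripper":9.5},{"dp":[0.9,1,0.2],"twist":[0,0,0],"gripper":9.5},{"dp":[0.2,1.5,0],"twist":[0,0,0],"gripper":9.5},{"dp":[0,1.5,0],"twist":[0,0,0],"gripper":9.5},{"dp":[0,0.5,0],"twist":[0,0,0],"gripper":9.5},{"dp":[0,0,0],"twist":[0,0,0],"gripper":9.5},{"dp":[0,0,0],"twist":[0,0,0],"gripper":9.5},{"dp":[0,0,0],"twist":[0,0,0],"gripper":9.5}]}}

```text
t: 13.45
tool_pos: [0.5225, 0.2833, 0.1446]
tool_rot: [[0.131, -0.002, -0.991], [0.991, -0.0, 0.131], [-0.001, -1.0, 0.001]]
force: [0.2, -0.9, -0.0]
gripper_width: 0.0949
```

```bash
python3 -c "
from h import *
go(.5236,.2828,.078,1.4434)"
```

```text
dp now [-0.03  6.65 -0.13] dp after turn [-0.04  6.66 -0.12] twist [-0.001 -0.004 -0.001] pos [0.5225 0.2833 0.1446] w 0.0949 F [ 0.2 -0.9 -0. ] t 13.45
```

{"method": "play_rows", "body": {"moves": [{"dp":[0,1.5,0],"twist":[0,0,0],"gripper":9.5},{"dp":[0,2,0],"twist":[0,0,0],"gripper":9.5},{"dp":[0,1.5,0],"twist":[0,0,0],"gripper":9.5},{"dp":[0,1,0],"twist":[0,0,0],"gripper":9.5},{"dp":[0,0.4,0],"twist":[0,0,0],"gripper":9.5},{"dp":[0,0.2,0],"twist":[0,0,0],"gripper":9.5},{"dp":[0,0,0],"twist":[0,0,0],"gripper":4.5},{"dp":[0,0,0],"twist":[0,0,0],"gripper":4.5}], "newtons": 25}}

```text
t: 14.12
tool_pos: [0.5276, 0.2855, 0.0841]
tool_rot: [[0.132, 0.011, -0.991], [0.991, 0.005, 0.132], [0.006, -1.0, -0.01]]
force: [-1.0, 0.4, -0.9]
gripper_width: 0.0865
```

{"method": "play_rows", "body": {"moves": [{"dp":[0,0,0],"twist":[0,0,0],"gripper":4.5},{"dp":[0,0,0],"twist":[0,0,0],"gripper":4.5},{"dp":[0,0,0],"twist":[0,0,0],"gripper":4.5},{"dp":[0,0,0],"twist":[0,0,0],"gripper":4.5},{"dp":[0,0,0],"twist":[0,0,0],"gripper":4.5},{"dp":[0,0,0],"twist":[0,0,0],"gripper":4.5},{"dp":[0,0,0],"twist":[0,0,0],"gripper":4.5},{"dp":[0,0,0],"twist":[0,0,0],"gripper":4.5}]}}

```text
t: 14.78
tool_pos: [0.5293, 0.2858, 0.0871]
tool_rot: [[0.132, 0.015, -0.991], [0.991, 0.006, 0.132], [0.008, -1.0, -0.014]]
force: [0.0, 0.4, -0.2]
gripper_width: 0.0605
```

```bash
python3 -c "
from h import *
c,s=np.cos(-.0925),np.sin(-.0925)
for x in(.0,.083,.087):print(.549+c*x,-.3178+s*x)
go(.549+c*.083,-.3178+s*.083,.225,1.4783)"
```

```text
0.549 -0.3178
0.6316451687353583 -0.3254665562480274
0.6356280684334478 -0.32583602883829377
dp now [-59.13 -14.   -18.41] dp after turn [-59.92 -13.79 -15.84] twist [ 0.015 -0.04   0.008] pos [0.5293 0.2858 0.0871] w 0.0605 F [ 0.   0.4 -0.2] t 14.78
```

{"method": "play_rows", "body": {"moves": [{"dp":[0,-1.5,0],"twist":[0,0,0],"gripper":4.5},{"dp":[0,-3,0],"twist":[0,0,0],"gripper":4.5},{"dp":[0,-3.3,0],"twist":[0,0,0],"gripper":4.5},{"dp":[0,-3.3,0],"twist":[0,0,0],"gripper":4.5},{"dp":[-1,-2,-0.3],"twist":[0,-0.02,0],"gripper":4.5},{"dp":[-2,-0.5,-0.5],"twist":[0,-0.02,0],"gripper":4.5},{"dp":[-3,0,-0.8],"twist":[0,0,0],"gripper":4.5},{"dp":[-3.5,0,-0.95],"twist":[0,0,0],"gripper":4.5}]}}

```text
t: 15.45
tool_pos: [0.538, 0.1898, 0.2212]
tool_rot: [[0.08, 0.001, -0.997], [0.997, 0.004, 0.08], [0.004, -1.0, -0.001]]
force: [1.3, -0.3, -3.8]
gripper_width: 0.0605
```

{"method": "play_rows", "body": {"moves": [{"dp":[-3.7,0,-1],"twist":[0,0,0],"gripper":4.5},{"dp":[-3.7,0,-1],"twist":[0,0,0],"gripper":4.5},{"dp":[-3.7,0,-1],"twist":[0,0,0],"gripper":4.5},{"dp":[-3.7,0,-1],"twist":[0,0,0],"gripper":4.5},{"dp":[-3.7,0,-1],"twist":[0,0,0],"gripper":4.5},{"dp":[-3.7,0,-1],"twist":[0,0,0],"gripper":4.5},{"dp":[-3.7,0,-1],"twist":[0,0,0],"gripper":4.5},{"dp":[-3.7,0,-1],"twist":[0,0,0],"gripper":4.5}]}}

```text
t: 16.12
tool_pos: [0.5918, -0.1228, 0.2148]
tool_rot: [[0.075, -0.004, -0.997], [0.997, 0.008, 0.075], [0.007, -1.0, 0.005]]
force: [1.0, 0.1, -3.7]
gripper_width: 0.06
```

```bash
python3 -c "
from h import *
c,s=np.cos(-.0925),np.sin(-.0925)
go(.549+c*.088,-.3178+s*.088,.0875,1.4783)"
```

```text
dp now [-20.01  12.55  -6.06] dp after turn [-19.81  12.73  -6.34] twist [-0.005  0.017  0.007] pos [ 0.5918 -0.1228  0.2148] w 0.06 F [ 1.   0.1 -3.7] t 16.12
```

{"method": "play_rows", "body": {"moves": [{"dp":[-3.6,0,-1.15],"twist":[0,0.017,0.007],"gripper":4.5},{"dp":[-3.6,0,-1.15],"twist":[0,0,0],"gripper":4.5},{"dp":[-3.6,0,-1.15],"twist":[0,0,0],"gripper":4.5},{"dp":[-3,0,-1],"twist":[0,0,0],"gripper":4.5},{"dp":[-2,0,-0.7],"twist":[0,0,0],"gripper":4.5},{"dp":[-1,0,-0.3],"twist":[0,0,0],"gripper":4.5},{"dp":[-0.3,0,-0.1],"twist":[0,0,0],"gripper":4.5},{"dp":[0,0.05,0.03],"twist":[0,0,0],"gripper":4.5}]}}

```text
t: 16.78
tool_pos: [0.6281, -0.3133, 0.2035]
tool_rot: [[0.102, -0.016, -0.995], [0.995, 0.006, 0.102], [0.005, -1.0, 0.016]]
force: [0.5, 0.4, -2.4]
gripper_width: 0.0601
```

```bash
python3 -c "
from h import *
c,s=np.cos(-.0925),np.sin(-.0925)
go(.549+c*.088,-.3178+s*.088,.0875,1.4783)"
```

```text
dp now [-1.23 11.58 -1.17] dp after turn [-1.18 11.6  -0.97] twist [-0.016 -0.01   0.005] pos [ 0.6281 -0.3133  0.2035] w 0.0601 F [ 0.5  0.4 -2.4] t 16.78
```

{"method": "play_rows", "body": {"moves": [{"dp":[-0.7,0,-0.6],"twist":[-0.02,-0.01,0.005],"gripper":4.5},{"dp":[-0.4,1,-0.4],"twist":[-0.01,0,0],"gripper":4.5},{"dp":[0,2,0],"twist":[0,0,0],"gripper":4.5},{"dp":[0,2,0],"twist":[0,0,0],"gripper":4.5},{"dp":[0,1,0],"twist":[0,0,0],"gripper":4.5},{"dp":[0,0.5,0],"twist":[0,0,0],"gripper":4.5},{"dp":[0,0.1,0],"twist":[0,0,0],"gripper":4.5},{"dp":[0,0.05,0],"twist":[0,0,0],"gripper":4.5}]}}

```text
t: 17.45
tool_pos: [0.6493, -0.322, 0.159]
tool_rot: [[0.082, 0.047, -0.996], [0.997, -0.015, 0.081], [-0.011, -0.999, -0.048]]
force: [-0.9, -0.7, -4.0]
gripper_width: 0.0599
```

```bash
python3 -c "
from h import *
c,s=np.cos(-.0925),np.sin(-.0925)
im=imaging.read_camera('top');cv2.imwrite('pics/t1.png',cv2.resize(cv2.cvtColor(im,4)[90:270,250:490],None,fx=3.2,fy=3.2,interpolation=2))
go(.549+c*.088,-.3178+s*.088,.0875,1.4783)"
```

```text
dp now [-0.44  7.04  1.54] dp after turn [-0.53  7.1   1.21] twist [ 0.047  0.011 -0.01 ] pos [ 0.6491 -0.3218  0.1585] w 0.06 F [-0.2  0.6 -2.8] t 17.5
```

View pics/t1.png

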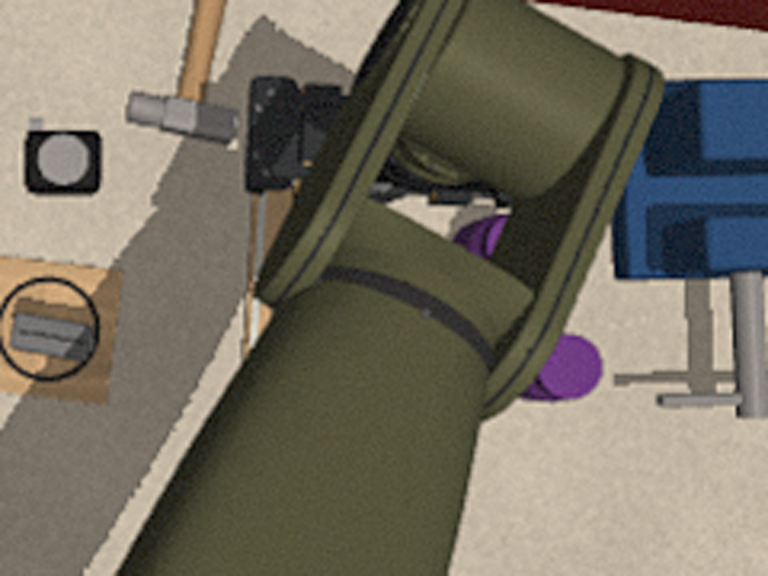

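{"method": "play_rows", "body": {"moves": [{"dp":[0,-1,0.8],"twist":[0.015,0,-0.005],"gripper":4.5},{"dp":[-0.2,-0.7,0.8],"twist":[0.01,0.005,-0.005],"gripper":4.5},{"dp":[-0.2,0,0.3],"twist":[0,0,0],"gripper":4.5},{"dp":[0,0,0.05],"twist":[0.001,0,0],"gripper":4.5},{"dp":[0,0.05,0.05],"twist":[0.001,0,0],"gripper":4.5},{"dp":[0,0.05,0.05],"twist":[0.001,0,0],"gripper":4.5},{"dp":[0,0.05,0.05],"twist":[0.001,0,0],"gripper":4.5},{"dp":[0,0.05,0.05],"twist":[0.001,0,0],"gripper":4.5}]}}

```text
t: 18.17
tool_pos: [0.6237, -0.3204, 0.1658]
tool_rot: [[0.085, 0.01, -0.996], [0.996, 0.004, 0.085], [0.005, -1.0, -0.009]]
force: [0.3, 1.0, -3.1]
gripper_width: 0.06
```

```bash
python3 -c "
from h import *
c,s=np.cos(-.0925),np.sin(-.0925)
go(.549+c*.086,-.3178+s*.086,.0875,1.4783)"
```

```text
dp now [-0.48  7.84 -1.07] dp after turn [-0.43  7.83 -1.14] twist [0.009 0.008 0.005] pos [ 0.6237 -0.3204  0.1658] w 0.06 F [ 0.3  1.  -3.1] t 18.17
```

{"method": "play_rows", "body": {"moves": [{"dp":[-0.3,1,0],"twist":[0,0.005,0],"gripper":4.5},{"dp":[-0.1,1.7,0],"twist":[0,0,0],"gripper":4.5},{"dp":[0,1.7,0],"twist":[0,0,0],"gripper":4.5},{"dp":[0,1,0],"twist":[0,0,0],"gripper":4.5},{"dp":[0,0.5,0],"twist":[0,0,0],"gripper":4.5},{"dp":[0,0.3,0.03],"twist":[0,0,0],"gripper":4.5},{"dp":[0,0.2,0.03],"twist":[0,0,0],"gripper":4.5},{"dp":[0,0.1,0.03],"twist":[0,0,0],"gripper":4.5}]}}

```text
t: 18.83
tool_pos: [0.6233, -0.3251, 0.0949]
tool_rot: [[0.091, 0.01, -0.996], [0.996, 0.004, 0.091], [0.005, -1.0, -0.009]]
force: [0.2, -0.2, -3.4]
gripper_width: 0.0599
```

```bash
python3 -c "
from h import *
c,s=np.cos(-.0925),np.sin(-.0925)
go(.549+c*.086,-.3178+s*.086,.0875,1.4783)"
```

```text
dp now [ 0.03  0.75 -1.13] dp after turn [ 0.04  0.74 -1.13] twist [0.009 0.002 0.005] pos [ 0.6233 -0.3251  0.0949] w 0.0599 F [ 0.2 -0.2 -3.4] t 18.83
```

{"method": "play_rows", "body": {"moves": [{"dp":[0,0.4,-0.4],"twist":[0,0,0],"gripper":4.5},{"dp":[0,0.2,-0.4],"twist":[0,0,0],"gripper":4.5},{"dp":[0,0.1,-0.3],"twist":[0,0,0],"gripper":4.5},{"dp":[0,0.05,-0.3],"twist":[0,0,0],"gripper":4.5},{"dp":[0,0.05,-0.2],"twist":[0,0,0],"gripper":4.5},{"dp":[0,0.05,-0.1],"twist":[0,0,0],"gripper":4.5},{"dp":[0,0.05,0],"twist":[0,0,0],"gripper":4.5},{"dp":[0,0.05,0],"twist":[0,0,0],"gripper":4.5}]}}

```text
t: 19.5
tool_pos: [0.6418, -0.3276, 0.089]
tool_rot: [[0.091, 0.007, -0.996], [0.996, 0.002, 0.091], [0.003, -1.0, -0.007]]
force: [-2.1, 0.3, -1.0]
gripper_width: 0.0598
```

```bash
python3 -c "
from h import *
c,s=np.cos(-.0925),np.sin(-.0925)
go(.549+c*.092,-.3178+s*.092,.0875,1.4783)"
```

```text
dp now [0.12 0.15 0.13] dp after turn [0.12 0.15 0.13] twist [0.007 0.001 0.003] pos [ 0.6418 -0.3276  0.089 ] w 0.0598 F [-2.1  0.3 -1. ] t 19.5
```

{"method": "play_rows", "body": {"moves": [{"dp":[0,0.3,-0.1],"twist":[0,0,0],"gripper":4.5},{"dp":[0,0.3,-0.1],"twist":[0,0,0],"gripper":4.5},{"dp":[0,0.2,-0.1],"twist":[0,0,0],"gripper":4.5},{"dp":[0,0.1,-0.05],"twist":[0,0,0],"gripper":4.5},{"dp":[0,0,0],"twist":[0,0,0],"gripper":9.5},{"dp":[0,0,0],"twist":[0,0,0],"gripper":9.5},{"dp":[0,0,0.05],"twist":[0,0,0],"gripper":9.5},{"dp":[0,0,0.05],"twist":[0,0,0],"gripper":9.5}]}}

```text
t: 20.17
tool_pos: [0.6418, -0.3281, 0.083]
tool_rot: [[0.093, -0.001, -0.996], [0.996, 0.003, 0.093], [0.003, -1.0, 0.001]]
force: [-1.6, 1.3, -0.3]
gripper_width: 0.0813
```

```bash
python3 -c "
from h import *
go(.5296,-.3138,.2,1.4783)"
```

```text
dp now [  0.42 -11.68  11.32] dp after turn [  0.39 -11.7   11.3 ] twist [-0.001 -0.     0.003] pos [ 0.6418 -0.3281  0.083 ] w 0.0813 F [-1.6  1.3 -0.3] t 20.17
```

{"method": "play_rows", "body": {"moves": [{"dp":[0,0,0],"twist":[0,0,0],"gripper":9.5},{"dp":[0,-1,0.05],"twist":[0,0,0],"gripper":9.5},{"dp":[0,-2.5,0.05],"twist":[0,0,0],"gripper":9.5},{"dp":[0,-2.5,0],"twist":[0,0,0],"gripper":9.5},{"dp":[0,-1.5,0.5],"twist":[0,0,0],"gripper":9.5},{"dp":[0.2,0,2],"twist":[0,0,0],"gripper":9.5},{"dp":[0.2,0,3],"twist":[0,0,0],"gripper":9.5},{"dp":[0,0,2.5],"twist":[0,0,0],"gripper":9.5}]}}

```text
t: 20.83
tool_pos: [0.5673, -0.32, 0.1696]
tool_rot: [[0.088, 0.018, -0.996], [0.996, -0.009, 0.088], [-0.007, -1.0, -0.018]]
force: [0.1, -0.2, -0.1]
gripper_width: 0.0946
```

{"method": "play_rows", "body": {"moves": [{"dp":[0,0,1.2],"twist":[0,0,0],"gripper":9.5},{"dp":[0,0,0.4],"twist":[0,0,0],"gripper":9.5},{"dp":[0,0,0],"twist":[0,0,0],"gripper":9.5},{"dp":[0,0,0],"twist":[0,0,0],"gripper":9.5},{"dp":[0,0,0],"twist":[0,0,0],"gripper":9.5},{"dp":[0,0,0],"twist":[0,0,0],"gripper":9.5},{"dp":[0,0,0],"twist":[0,0,0],"gripper":9.5},{"dp":[0,0,0],"twist":[0,0,0],"gripper":9.5}]}}

```text
t: 21.5
tool_pos: [0.5518, -0.3208, 0.176]
tool_rot: [[0.089, 0.028, -0.996], [0.996, -0.017, 0.089], [-0.014, -0.999, -0.029]]
force: [0.9, -0.6, 0.4]
gripper_width: 0.095
```

```bash
python3 -c "
from h import *
im=imaging.read_camera('scene');cv2.imwrite('pics/s2.png',cv2.resize(cv2.cvtColor(im,4)[120:300,60:300],None,fx=3.2,fy=3.2,interpolation=2))
go(.5296,-.3138,.042,1.4783)"
```

```text
dp now [ 0.68 13.31  2.66] dp after turn [ 0.48 13.39  2.27] twist [ 0.029  0.004 -0.014] pos [ 0.5517 -0.3207  0.1759] w 0.0954 F [-0.5  0.7 -0.5] t 21.55
```

View pics/s2.png

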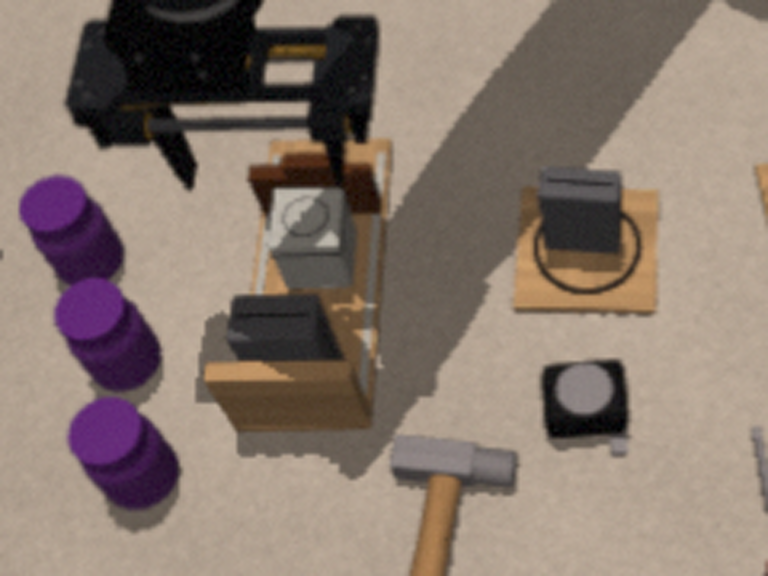

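{"method": "play_rows", "body": {"moves": [{"dp":[0.4,0,1.2],"twist":[0.02,0.004,-0.01],"gripper":9.5},{"dp":[0,1,0.9],"twist":[0.005,0,0],"gripper":9.5},{"dp":[0,2,0.2],"twist":[0,0,0],"gripper":9.5},{"dp":[0,2,0],"twist":[0,0,0],"gripper":9.5},{"dp":[0,1.5,0.05],"twist":[0,0,0],"gripper":9.5},{"dp":[0,0.5,0.05],"twist":[0,0,0],"gripper":9.5},{"dp":[0,0.1,0.05],"twist":[0,0,0],"gripper":9.5},{"dp":[0,0.05,0.03],"twist":[0,0,0],"gripper":9.5}]}}

```text
t: 22.22
tool_pos: [0.522, -0.3128, 0.0977]
tool_rot: [[0.093, -0.003, -0.996], [0.996, -0.001, 0.093], [-0.001, -1.0, 0.003]]
force: [0.1, -0.7, -0.3]
gripper_width: 0.0953
```

```bash
python3 -c "
from h import *
go(.5296,-.3138,.042,1.4783)"
```

```text
dp now [-0.02  5.57 -0.78] dp after turn [-0.03  5.57 -0.76] twist [-0.003 -0.    -0.001] pos [ 0.522  -0.3128  0.0977] w 0.0953 F [ 0.1 -0.7 -0.3] t 22.22
```

{"method": "play_rows", "body": {"moves": [{"dp":[0,0.6,-0.3],"twist":[0,0,0],"gripper":9.5},{"dp":[0,1.6,-0.2],"twist":[0,0,0],"gripper":9.5},{"dp":[0,1.6,0],"twist":[0,0,0],"gripper":9.5},{"dp":[0,1,0],"twist":[0,0,0],"gripper":9.5},{"dp":[0,0.5,0],"twist":[0,0,0],"gripper":9.5},{"dp":[0,0.2,0],"twist":[0,0,0],"gripper":9.5},{"dp":[0,0.1,0.05],"twist":[0.001,0,0],"gripper":4},{"dp":[0,0.1,0.05],"twist":[0.001,0,0],"gripper":4}], "newtons": 20}}

```text
t: 22.88
tool_pos: [0.5303, -0.3162, 0.0441]
tool_rot: [[0.093, 0.004, -0.996], [0.996, -0.008, 0.093], [-0.007, -1.0, -0.005]]
force: [-0.5, 0.3, 0.7]
gripper_width: 0.0867
```

{"method": "play_rows", "body": {"moves": [{"dp":[0,0.05,0.05],"twist":[0.002,0,0],"gripper":4},{"dp":[0,0.05,0.05],"twist":[0.002,0,0],"gripper":4},{"dp":[0,0.05,0.05],"twist":[0.002,0,0],"gripper":4},{"dp":[0,0.05,0.05],"twist":[0.002,0,0],"gripper":4},{"dp":[0,0,0],"twist":[0.001,0,0],"gripper":4},{"dp":[0,0,0],"twist":[0,0,0],"gripper":4},{"dp":[0,0,0],"twist":[0,0,0],"gripper":4},{"dp":[0,0,0],"twist":[0,0,0],"gripper":4}]}}

```text
t: 23.55
tool_pos: [0.5294, -0.3168, 0.0445]
tool_rot: [[0.093, -0.002, -0.996], [0.996, -0.009, 0.093], [-0.009, -1.0, 0.001]]
force: [0.6, -0.2, -0.7]
gripper_width: 0.0519
```

```bash
python3 -c "
from h import *
go(.533,.281,.2,1.5708-.035)"
```

```text
dp now [ 59.41 -16.09   5.21] dp after turn [ 59.76 -15.55   1.73] twist [-0.002 -0.058 -0.009] pos [ 0.5294 -0.3168  0.0445] w 0.0519 F [ 0.6 -0.2 -0.7] t 23.55
```

{"method": "play_rows", "body": {"moves": [{"dp":[0,-1.5,0],"twist":[0,0,0],"gripper":4},{"dp":[0,-3,0],"twist":[0,0,0],"gripper":4},{"dp":[0,-3.5,0],"twist":[0,0,0],"gripper":4},{"dp":[0,-3,0],"twist":[0,0,0],"gripper":4},{"dp":[1,-2,0.1],"twist":[0,-0.02,0],"gripper":4},{"dp":[2.5,-0.5,0.1],"twist":[0,-0.02,0],"gripper":4},{"dp":[3.3,0,0.1],"twist":[0,0,0],"gripper":4},{"dp":[3.7,0,0.1],"twist":[0,0,0],"gripper":4}]}}

```text
t: 24.22
tool_pos: [0.5292, -0.2121, 0.1806]
tool_rot: [[0.06, -0.01, -0.998], [0.998, -0.006, 0.06], [-0.007, -1.0, 0.009]]
force: [-0.1, 0.9, -1.8]
gripper_width: 0.0519
```

{"method": "play_rows", "body": {"moves": [{"dp":[3.7,0,0.1],"twist":[0,0,0],"gripper":4},{"dp":[3.7,0,0.1],"twist":[0,0,0],"gripper":4},{"dp":[3.7,0,0.1],"twist":[0,0,0],"gripper":4},{"dp":[3.7,0,0.1],"twist":[0,0,0],"gripper":4},{"dp":[3.7,0,0.1],"twist":[0,0,0],"gripper":4},{"dp":[3.7,0,0.1],"twist":[0,0,0],"gripper":4},{"dp":[3.7,0,0.1],"twist":[0,0,0],"gripper":4},{"dp":[3.7,0,0.1],"twist":[0,0,0],"gripper":4}]}}

```text
t: 24.88
tool_pos: [0.5358, 0.0962, 0.1772]
tool_rot: [[0.065, -0.01, -0.998], [0.998, -0.007, 0.065], [-0.008, -1.0, 0.009]]
force: [1.1, -0.3, -2.8]
gripper_width: 0.0524
```

```bash
python3 -c "
from h import *
go(.5323,.281,.0445,1.5708-.033)"
```

```text
dp now [18.52 13.14  1.43] dp after turn [18.45 13.27  0.96] twist [-0.009 -0.032 -0.008] pos [0.5358 0.0962 0.1772] w 0.0524 F [ 1.1 -0.3 -2.8] t 24.88
```

{"method": "play_rows", "body": {"moves": [{"dp":[3.6,0,0.2],"twist":[0,-0.015,0],"gripper":4},{"dp":[3.6,0,0.2],"twist":[0,0,0],"gripper":4},{"dp":[3.4,0,0.2],"twist":[0,0,0],"gripper":4},{"dp":[2.5,0,0.2],"twist":[0,0,0],"gripper":4},{"dp":[1.5,0.5,0.1],"twist":[0,0,0],"gripper":4},{"dp":[0.5,0.5,0],"twist":[0,0,0],"gripper":4},{"dp":[0.2,0.5,0],"twist":[0,0,0],"gripper":4},{"dp":[0,0.1,0.05],"twist":[0,0,0],"gripper":4}]}}

```text
t: 25.55
tool_pos: [0.5294, 0.2635, 0.156]
tool_rot: [[0.039, -0.013, -0.999], [0.999, -0.008, 0.039], [-0.008, -1.0, 0.013]]
force: [-0.5, -0.4, -2.0]
gripper_width: 0.0518
```

```bash
python3 -c "
from h import *
go(.5323,.281,.0445,1.5708-.033)"
```

```text
dp now [ 1.85 11.13 -0.36] dp after turn [ 1.75 11.15 -0.23] twist [-0.013 -0.006 -0.008] pos [0.5294 0.2635 0.156 ] w 0.0518 F [-0.5 -0.4 -2. ] t 25.55
```

{"method": "play_rows", "body": {"moves": [{"dp":[0.9,0.5,0],"twist":[-0.006,-0.006,-0.004],"gripper":4},{"dp":[0.8,1.5,0],"twist":[0,0,0],"gripper":4},{"dp":[0.2,2,0],"twist":[0,0,0],"gripper":4},{"dp":[0,2,0],"twist":[0,0,0],"gripper":4},{"dp":[0,1,0],"twist":[0,0,0],"gripper":4},{"dp":[0,0.5,0],"twist":[0,0,0],"gripper":4},{"dp":[0,0.2,0.05],"twist":[0,0,0],"gripper":4},{"dp":[0,0.1,0.05],"twist":[0,0,0],"gripper":4}]}}

```text
t: 26.22
tool_pos: [0.5307, 0.2776, 0.0741]
tool_rot: [[0.042, -0.004, -0.999], [0.999, -0.004, 0.042], [-0.004, -1.0, 0.004]]
force: [1.3, 0.5, -2.2]
gripper_width: 0.0521
```

```bash
python3 -c "
from h import *
go(.5323,.281,.0445,1.5708-.033)"
```

```text
dp now [ 0.36  2.96 -0.15] dp after turn [ 0.35  2.96 -0.14] twist [-0.004 -0.009 -0.004] pos [0.5307 0.2776 0.0741] w 0.0521 F [ 1.3  0.5 -2.2] t 26.22
```

{"method": "play_rows", "body": {"moves": [{"dp":[0.3,0.6,-0.1],"twist":[0,-0.007,0],"gripper":4},{"dp":[0.1,0.8,0],"twist":[0,0,0],"gripper":4},{"dp":[0,0.6,0],"twist":[0,0,0],"gripper":4},{"dp":[0,0.4,0],"twist":[0,0,0],"gripper":4},{"dp":[0,0.3,0],"twist":[0,0,0],"gripper":4},{"dp":[0,0.2,0],"twist":[0,0,0],"gripper":4},{"dp":[0,0.2,0],"twist":[0,0,0],"gripper":4},{"dp":[0,0.2,0],"twist":[0,0,0],"gripper":4}]}}

```text
t: 26.88
tool_pos: [0.535, 0.2829, 0.0443]
tool_rot: [[0.035, 0.001, -0.999], [0.999, -0.001, 0.035], [-0.001, -1.0, -0.001]]
force: [-9.9, -5.4, 20.7]
gripper_width: 0.0517
```

```bash
python3 -c "
from h import *
go(.5323,.281,.0445,1.5708-.033)"
```

```text
dp now [-0.19 -0.02  0.26] dp after turn [-0.19 -0.02  0.26] twist [ 0.001 -0.002 -0.001] pos [0.535  0.2829 0.0443] w 0.0517 F [-9.9 -5.4 20.7] t 26.88
```

{"method": "play_rows", "body": {"moves": [{"dp":[-0.2,-0.2,0.25],"twist":[0,0,0],"gripper":4},{"dp":[-0.1,-0.1,0.15],"twist":[0,0,0],"gripper":4},{"dp":[0,0.1,0.05],"twist":[0,0,0],"gripper":4},{"dp":[0,0.2,0.05],"twist":[0,0,0],"gripper":4},{"dp":[0,0.2,0],"twist":[0,0,0],"gripper":4},{"dp":[0,0,0],"twist":[0,0,0],"gripper":9.5},{"dp":[0,0,0],"twist":[0,0,0],"gripper":9.5},{"dp":[0,0,0],"twist":[0,0,0],"gripper":9.5}]}}

```text
t: 27.55
tool_pos: [0.5314, 0.2807, 0.0441]
tool_rot: [[0.034, 0.006, -0.999], [0.999, 0.001, 0.034], [0.001, -1.0, -0.006]]
force: [-0.2, 0.6, 0.1]
gripper_width: 0.0668
```

```bash
python3 -c "
from h import *
go(.534,-.108,.2,1.37)"
```

```text
dp now [-38.82 -15.61  -1.7 ] dp after turn [-38.03 -15.59  -8.01] twist [0.006 0.166 0.001] pos [0.5314 0.2807 0.0441] w 0.0668 F [-0.2  0.6  0.1] t 27.55
```

{"method": "play_rows", "body": {"moves": [{"dp":[0,0,0],"twist":[0,0,0],"gripper":9.5},{"dp":[0,0,0],"twist":[0,0,0],"gripper":9.5},{"dp":[0,-2,0],"twist":[0,0,0],"gripper":9.5},{"dp":[0,-3.5,0],"twist":[0,0,0],"gripper":9.5},{"dp":[0,-3.5,0],"twist":[0,0,0],"gripper":9.5},{"dp":[-0.5,-2.5,0],"twist":[0,0,0],"gripper":9.5},{"dp":[-2,-0.5,0],"twist":[0,0.07,0],"gripper":9.5},{"dp":[-3,0,-0.3],"twist":[0,0.07,0],"gripper":9.5}]}}

```text
t: 28.22
tool_pos: [0.5282, 0.2273, 0.167]
tool_rot: [[0.172, 0.001, -0.985], [0.985, -0.0, 0.172], [0.0, -1.0, -0.001]]
force: [-0.6, 0.3, -0.9]
gripper_width: 0.0949
```

{"method": "play_rows", "body": {"moves": [{"dp":[-3.6,0,-0.75],"twist":[0,0,0],"gripper":9.5},{"dp":[-3.6,0,-0.75],"twist":[0,0,0],"gripper":9.5},{"dp":[-3.6,0,-0.75],"twist":[0,0,0],"gripper":9.5},{"dp":[-3.6,0,-0.75],"twist":[0,0,0],"gripper":9.5},{"dp":[-3.6,0,-0.75],"twist":[0,0,0],"gripper":9.5},{"dp":[-3.6,0,-0.75],"twist":[0,0,0],"gripper":9.5},{"dp":[-3.6,0,-0.75],"twist":[0,0,0],"gripper":9.5},{"dp":[-2.5,0,-0.5],"twist":[0,0,0],"gripper":9.5}]}}

```text
t: 28.88
tool_pos: [0.5381, -0.066, 0.1722]
tool_rot: [[0.169, 0.013, -0.986], [0.986, 0.001, 0.169], [0.003, -1.0, -0.013]]
force: [0.3, -1.2, -0.3]
gripper_width: 0.095
```

```bash
python3 -c "
from h import *
go(.5338,-.1083,.06,1.386)"
```

```text
dp now [-4.27 11.21 -0.14] dp after turn [-4.23 11.22 -0.35] twist [0.013 0.015 0.003] pos [ 0.5381 -0.066   0.1722] w 0.095 F [ 0.3 -1.2 -0.3] t 28.88
```

{"method": "play_rows", "body": {"moves": [{"dp":[-1.4,0,-0.1],"twist":[0.008,0.01,0.002],"gripper":9.5},{"dp":[-0.7,0.5,0],"twist":[0,0,0],"gripper":9.5},{"dp":[-0.2,1.5,0],"twist":[0,0,0],"gripper":9.5},{"dp":[0,2,0],"twist":[0,0,0],"gripper":9.5},{"dp":[0,1,0],"twist":[0,0,0],"gripper":9.5},{"dp":[0,0.3,0],"twist":[0,0,0],"gripper":9.5},{"dp":[0,0.05,0.05],"twist":[0,0,0],"gripper":9.5},{"dp":[0,0.05,0.05],"twist":[0,0,0],"gripper":9.5}]}}

```text
t: 29.55
tool_pos: [0.5347, -0.0946, 0.1167]
tool_rot: [[0.185, 0.008, -0.983], [0.983, -0.001, 0.185], [0.001, -1.0, -0.008]]
force: [-0.4, -0.2, -0.8]
gripper_width: 0.0945
```

```bash
python3 -c "
from h import *
go(.5338,-.1083,.06,1.386)"
```

```text
dp now [-1.36  5.67 -0.12] dp after turn [-1.36  5.67 -0.17] twist [ 0.008 -0.001  0.001] pos [ 0.5347 -0.0946  0.1167] w 0.0945 F [-0.4 -0.2 -0.8] t 29.55
```

{"method": "play_rows", "body": {"moves": [{"dp":[-0.8,0,-0.1],"twist":[0.004,0,0],"gripper":9.5},{"dp":[-0.6,0,0],"twist":[0,0,0],"gripper":9.5},{"dp":[-0.1,0.8,0],"twist":[0,0,0],"gripper":9.5},{"dp":[0,1.6,0],"twist":[0,0,0],"gripper":9.5},{"dp":[0,1.5,0],"twist":[0,0,0],"gripper":9.5},{"dp":[0,1,0],"twist":[0,0,0],"gripper":9.5},{"dp":[0,0.3,0],"twist":[0.001,0,0],"gripper":9.5},{"dp":[0,0.1,0.03],"twist":[0.001,0,0],"gripper":9.5}]}}

```text
t: 30.22
tool_pos: [0.5367, -0.1123, 0.066]
tool_rot: [[0.184, 0.012, -0.983], [0.983, -0.003, 0.184], [-0.001, -1.0, -0.012]]
force: [0.5, -0.5, 1.0]
gripper_width: 0.0952
```

```bash
python3 -c "
from h import *
go(.5338,-.1083,.06,1.386)"
```

```text
dp now [0.35 0.59 0.36] dp after turn [0.35 0.6  0.35] twist [ 0.012 -0.    -0.001] pos [ 0.5367 -0.1123  0.066 ] w 0.0952 F [ 0.5 -0.5  1. ] t 30.22
```

{"method": "play_rows", "body": {"moves": [{"dp":[0.3,0.4,0.3],"twist":[0.008,0,0],"gripper":9.5},{"dp":[0.1,0.2,0.1],"twist":[0.002,0,0],"gripper":9.5},{"dp":[0,0.1,0.03],"twist":[0.001,0,0],"gripper":4.5},{"dp":[0,0.05,0.05],"twist":[0.001,0,0],"gripper":4.5},{"dp":[0,0.05,0.05],"twist":[0.001,0,0],"gripper":4.5},{"dp":[0,0.05,0.05],"twist":[0.001,0,0],"gripper":4.5},{"dp":[0,0.05,0.05],"twist":[0.001,0,0],"gripper":4.5},{"dp":[0,0,0],"twist":[0.001,0,0],"gripper":4.5}], "newtons": 20}}

```text
t: 30.88
tool_pos: [0.5324, -0.1072, 0.0586]
tool_rot: [[0.184, -0.002, -0.983], [0.983, -0.001, 0.184], [-0.001, -1.0, 0.001]]
force: [-0.4, -0.8, 0.4]
gripper_width: 0.0602
```

{"method": "play_rows", "body": {"moves": [{"dp":[0,0,0],"twist":[0,0,0],"gripper":4.5},{"dp":[0,0,0],"twist":[0,0,0],"gripper":4.5},{"dp":[0,0,0],"twist":[0,0,0],"gripper":4.5},{"dp":[0,0,0],"twist":[0,0,0],"gripper":4.5},{"dp":[0,0,0],"twist":[0,0,0],"gripper":4.5},{"dp":[0,0,0],"twist":[0,0,0],"gripper":4.5},{"dp":[0,0,0],"twist":[0,0,0],"gripper":4.5},{"dp":[0,0,0],"twist":[0,0,0],"gripper":4.5}]}}

```text
t: 31.55
tool_pos: [0.5324, -0.1072, 0.0586]
tool_rot: [[0.184, -0.002, -0.983], [0.983, -0.001, 0.184], [-0.001, -1.0, 0.001]]
force: [-0.1, -0.0, -1.1]
gripper_width: 0.0601
```

```bash
python3 -c "
from h import *
c,s=np.cos(-.0925),np.sin(-.0925)
go(.549+c*.035,-.3178+s*.035,.2,1.4783)"
```

```text
dp now [-20.09 -14.13  -8.97] dp after turn [-20.82 -14.14  -7.1 ] twist [-0.001 -0.093 -0.001] pos [ 0.5324 -0.1072  0.0586] w 0.0601 F [-0.1 -0.  -1.1] t 31.55
```

{"method": "play_rows", "body": {"moves": [{"dp":[0,-1.5,0],"twist":[0,0,0],"gripper":4.5},{"dp":[0,-3,0],"twist":[0,0,0],"gripper":4.5},{"dp":[0,-3.5,0],"twist":[0,0,0],"gripper":4.5},{"dp":[0,-3,0],"twist":[0,0,0],"gripper":4.5},{"dp":[-1,-1.5,-0.3],"twist":[0,-0.04,0],"gripper":4.5},{"dp":[-2,0,-0.7],"twist":[0,-0.04,0],"gripper":4.5},{"dp":[-3,0,-1],"twist":[0,0,0],"gripper":4.5},{"dp":[-3.5,0,-1.2],"twist":[0,0,0],"gripper":4.5}]}}

```text
t: 32.22
tool_pos: [0.5501, -0.2013, 0.1854]
tool_rot: [[0.092, -0.01, -0.996], [0.996, 0.003, 0.092], [0.002, -1.0, 0.01]]
force: [0.1, 0.1, -1.4]
gripper_width: 0.0601
```

{"method": "play_rows", "body": {"moves": [{"dp":[-3.5,0,-1.2],"twist":[0,0,0],"gripper":4.5},{"dp":[-3,0,-1],"twist":[0,0,0],"gripper":4.5},{"dp":[-1.5,0,-0.5],"twist":[0,0,0],"gripper":4.5},{"dp":[-0.5,0,-0.2],"twist":[0,0,0],"gripper":4.5},{"dp":[0,0,0],"twist":[0,0,0],"gripper":4.5},{"dp":[0,0,0],"twist":[0,0,0],"gripper":4.5},{"dp":[0,0,0],"twist":[0,0,0],"gripper":4.5},{"dp":[0,0,0],"twist":[0,0,0],"gripper":4.5}]}}

```text
t: 32.88
tool_pos: [0.5705, -0.2956, 0.1822]
tool_rot: [[0.095, -0.013, -0.995], [0.995, 0.005, 0.095], [0.003, -1.0, 0.014]]
force: [-0.4, -0.2, -0.7]
gripper_width: 0.06
```

```bash
python3 -c "
from h import *
c,s=np.cos(-.0925),np.sin(-.0925)
go(.549+c*.036,-.3178+s*.036,.0586,1.4783)"
```

```text
dp now [-2.45 12.32 -1.84] dp after turn [-2.41 12.36 -1.66] twist [-0.014 -0.003  0.003] pos [ 0.5705 -0.2956  0.1822] w 0.06 F [-0.4 -0.2 -0.7] t 32.88
```

{"method": "play_rows", "body": {"moves": [{"dp":[-1.2,0,-0.7],"twist":[-0.006,-0.002,0.002],"gripper":4.5},{"dp":[-1,0.5,-0.6],"twist":[0,0,0],"gripper":4.5},{"dp":[-0.2,1.5,-0.2],"twist":[0,0,0],"gripper":4.5},{"dp":[0,2,0],"twist":[0,0,0],"gripper":4.5},{"dp":[0,1.5,0],"twist":[0,0,0],"gripper":4.5},{"dp":[0,0.5,0.05],"twist":[0,0,0],"gripper":4.5},{"dp":[0,0.1,0.05],"twist":[0,0,0],"gripper":4.5},{"dp":[0,0.05,0.05],"twist":[0,0,0],"gripper":4.5}]}}

```text
t: 33.55
tool_pos: [0.5833, -0.3202, 0.1144]
tool_rot: [[0.089, -0.007, -0.996], [0.996, 0.002, 0.089], [0.002, -1.0, 0.007]]
force: [0.7, 0.3, -1.1]
gripper_width: 0.0601
```

```bash
python3 -c "
from h import *
c,s=np.cos(-.0925),np.sin(-.0925)
go(.549+c*.036,-.3178+s*.036,.0586,1.4783)"
```

```text
dp now [-0.08  5.58 -0.2 ] dp after turn [-0.07  5.58 -0.16] twist [-0.007  0.003  0.002] pos [ 0.5833 -0.3202  0.1144] w 0.0601 F [ 0.7  0.3 -1.1] t 33.55
```

{"method": "play_rows", "body": {"moves": [{"dp":[0,0.6,0],"twist":[-0.004,0.002,0],"gripper":4.5},{"dp":[0,1.6,0],"twist":[0,0,0],"gripper":4.5},{"dp":[0,1.5,0],"twist":[0,0,0],"gripper":4.5},{"dp":[0,0.8,0],"twist":[0,0,0],"gripper":4.5},{"dp":[0,0.2,0],"twist":[0,0,0],"gripper":4.5},{"dp":[0,0.1,0.03],"twist":[0.001,0,0],"gripper":4.5},{"dp":[0,0.05,0.03],"twist":[0.001,0,0],"gripper":4.5},{"dp":[0,0.05,0.03],"twist":[0.001,0,0],"gripper":4.5}]}}

```text
t: 34.22
tool_pos: [0.5853, -0.322, 0.0683]
tool_rot: [[0.091, 0.003, -0.996], [0.996, -0.003, 0.091], [-0.003, -1.0, -0.003]]
force: [-0.6, -0.7, -1.0]
gripper_width: 0.0602
```

```bash
python3 -c "
from h import *
c,s=np.cos(-.0925),np.sin(-.0925)
go(.549+c*.055,-.3178+s*.055,.0586,1.4783)"
```

```text
dp now [ 0.09  0.97 -1.84] dp after turn [ 0.08  0.97 -1.84] twist [ 0.003  0.001 -0.003] pos [ 0.5853 -0.322   0.0683] w 0.0602 F [-0.6 -0.7 -1. ] t 34.22
```

{"method": "play_rows", "body": {"moves": [{"dp":[0.05,0.5,-0.4],"twist":[0,0,0],"gripper":4.5},{"dp":[0,0.3,-0.5],"twist":[0,0,0],"gripper":4.5},{"dp":[0,0.15,-0.4],"twist":[0,0,0],"gripper":4.5},{"dp":[0,0.05,-0.3],"twist":[0,0,0],"gripper":4.5},{"dp":[0,0.05,-0.2],"twist":[0,0,0],"gripper":4.5},{"dp":[0,0.05,-0.1],"twist":[0,0,0],"gripper":4.5},{"dp":[0,0.05,-0.05],"twist":[0,0,0],"gripper":4.5},{"dp":[0,0.05,0],"twist":[0,0,0],"gripper":4.5}]}}

```text
t: 34.88
tool_pos: [0.6024, -0.324, 0.0587]
tool_rot: [[0.092, -0.012, -0.996], [0.996, -0.001, 0.092], [-0.002, -1.0, 0.012]]
force: [-3.4, 1.3, 2.0]
gripper_width: 0.0602
```

```bash
python3 -c "
from h import *
c,s=np.cos(-.0925),np.sin(-.0925)
go(.549+c*.0565,-.3178+s*.0565,.0586,1.4783)"
```

```text
dp now [ 0.12  0.01 -0.28] dp after turn [ 0.12  0.01 -0.28] twist [-0.012  0.001 -0.002] pos [ 0.6024 -0.324   0.0587] w 0.0602 F [-3.4  1.3  2. ] t 34.88
```

{"method": "play_rows", "body": {"moves": [{"dp":[0,0,-0.1],"twist":[-0.006,0,0],"gripper":4.5},{"dp":[0,0.05,-0.05],"twist":[-0.003,0,0],"gripper":4.5},{"dp":[0,0,0],"twist":[0,0,0],"gripper":9.5},{"dp":[0,0,0],"twist":[0,0,0],"gripper":9.5},{"dp":[0,0,0],"twist":[0,0,0],"gripper":9.5},{"dp":[0,0,0],"twist":[0,0,0],"gripper":9.5},{"dp":[0,0,0],"twist":[0,0,0],"gripper":9.5},{"dp":[0,0,0],"twist":[0,0,0],"gripper":9.5}]}}

```text
t: 35.55
tool_pos: [0.606, -0.3251, 0.0606]
tool_rot: [[0.091, -0.001, -0.996], [0.996, -0.004, 0.091], [-0.004, -1.0, 0.001]]
force: [0.5, -0.0, 0.1]
gripper_width: 0.0925
```

{"method": "play_rows", "body": {"moves": [{"dp":[0,-1,0],"twist":[0,0,0],"gripper":9.5},{"dp":[0,-2.5,0],"twist":[0,0,0],"gripper":9.5},{"dp":[0,-3,0],"twist":[0,0,0],"gripper":9.5},{"dp":[0,-3,0],"twist":[0,0,0],"gripper":9.5},{"dp":[1,-2,0],"twist":[0,0,0],"gripper":9.5},{"dp":[2.5,0,0.4],"twist":[0,0,0],"gripper":9.5},{"dp":[3.5,0,0.7],"twist":[0,0,0],"gripper":9.5},{"dp":[3.5,0,0.8],"twist":[0,0,0],"gripper":9.5}]}}

```text
t: 36.22
tool_pos: [0.5977, -0.2218, 0.1859]
tool_rot: [[0.099, 0.003, -0.995], [0.995, -0.006, 0.099], [-0.006, -1.0, -0.003]]
force: [0.8, -0.2, 0.5]
gripper_width: 0.0948
```

{"method": "play_rows", "body": {"moves": [{"dp":[3.5,0,0.8],"twist":[0,0,0],"gripper":9.5},{"dp":[3.5,0,0.8],"twist":[0,0,0],"gripper":9.5},{"dp":[3.5,0,0.8],"twist":[0,0,0],"gripper":9.5},{"dp":[3.5,0,0.8],"twist":[0,0,0],"gripper":9.5},{"dp":[3.5,0,0.8],"twist":[0,0,0],"gripper":9.5},{"dp":[3,0,0.8],"twist":[0,0,0],"gripper":9.5},{"dp":[2,0,0.5],"twist":[0,0,0],"gripper":9.5},{"dp":[0.5,0,0.2],"twist":[0,0,0],"gripper":9.5}]}}

```text
t: 36.88
tool_pos: [0.5645, 0.027, 0.194]
tool_rot: [[0.098, 0.016, -0.995], [0.995, -0.007, 0.097], [-0.005, -1.0, -0.017]]
force: [0.6, -0.5, 0.2]
gripper_width: 0.0949
```

```bash
python3 -c "
from h import *
im=imaging.read_camera('scene');cv2.imwrite('pics/s3.png',cv2.resize(cv2.cvtColor(im,4)[90:300,60:450],None,fx=2,fy=2,interpolation=2))
m=mask('jar','scene',np.array((323,176)))
print(m.sum(),fit('jar',{'scene':m},[.5375,.093,0],yaw=False))
go(.536,.0935,.046,1.4783)"
```

```text
679 (array([0.53782986, 0.09204378, 0.        ]), np.float64(0.05875378629393657))
dp now [ 6.62 14.69  3.81] dp after turn [ 6.55 14.8   3.52] twist [ 0.017 -0.006 -0.006] pos [0.565  0.0251 0.194 ] w 0.0947 F [-0.2  0.   0.3] t 36.98
```

View pics/s3.png

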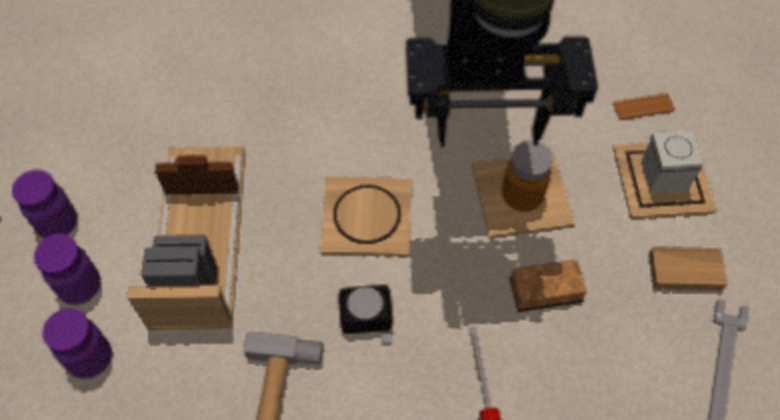

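{"method": "play_rows", "body": {"moves": [{"dp":[2,0,1],"twist":[0.01,-0.004,-0.004],"gripper":9.5},{"dp":[2.2,0,1],"twist":[0.003,0,0],"gripper":9.5},{"dp":[1.4,0,0.7],"twist":[0,0,0],"gripper":9.5},{"dp":[0.4,1,0.2],"twist":[0,0,0],"gripper":9.5},{"dp":[0.1,1.5,0],"twist":[0,0,0],"gripper":9.5},{"dp":[0,1.5,0],"twist":[0,0,0],"gripper":9.5},{"dp":[0,0.5,0],"twist":[0,0,0],"gripper":9.5},{"dp":[0,0.1,0.05],"twist":[0,0,0],"gripper":9.5}]}}

```text
t: 37.65
tool_pos: [0.5456, 0.0799, 0.1475]
tool_rot: [[0.104, 0.01, -0.995], [0.995, -0.008, 0.104], [-0.007, -1.0, -0.011]]
force: [0.3, -0.3, -0.3]
gripper_width: 0.095
```

```bash
python3 -c "
from h import *
go(.5377,.0925,.047,1.4783)"
```

```text
dp now [ 1.23 10.03  1.03] dp after turn [ 1.18 10.05  0.91] twist [ 0.011 -0.012 -0.007] pos [0.5456 0.0799 0.1475] w 0.095 F [ 0.3 -0.3 -0.3] t 37.65
```

{"method": "play_rows", "body": {"moves": [{"dp":[0.7,0,0.5],"twist":[0.006,-0.008,-0.005],"gripper":9.5},{"dp":[0.5,0.5,0.4],"twist":[0,0,0],"gripper":9.5},{"dp":[0.1,1.6,0.1],"twist":[0,0,0],"gripper":9.5},{"dp":[0,2,0],"twist":[0,0,0],"gripper":9.5},{"dp":[0,2,0],"twist":[0,0,0],"gripper":9.5},{"dp":[0,1.3,0],"twist":[0,0,0],"gripper":9.5},{"dp":[0,0.5,0],"twist":[0,0,0],"gripper":9.5},{"dp":[0,0.1,0.05],"twist":[0,0,0],"gripper":9.5}]}}

```text
t: 38.32
tool_pos: [0.5396, 0.0938, 0.0683]
tool_rot: [[0.099, 0.013, -0.995], [0.995, -0.001, 0.099], [0.0, -1.0, -0.013]]
force: [0.2, -0.4, 0.4]
gripper_width: 0.0951
```

```bash
python3 -c "
from h import *
go(.5377,.0925,.047,1.4783)"
```

```text
dp now [-0.15  2.13  0.2 ] dp after turn [-0.14  2.13  0.18] twist [ 0.013 -0.006  0.   ] pos [0.5396 0.0938 0.0683] w 0.0951 F [ 0.2 -0.4  0.4] t 38.32
```

{"method": "play_rows", "body": {"moves": [{"dp":[-0.1,0.8,0.2],"twist":[0.01,-0.005,0],"gripper":9.5},{"dp":[0,0.8,0.05],"twist":[0.002,0,0],"gripper":9.5},{"dp":[0,0.4,0.03],"twist":[0,0,0],"gripper":9.5},{"dp":[0,0.1,0.03],"twist":[0.001,0,0],"gripper":4},{"dp":[0,0.05,0.03],"twist":[0.001,0,0],"gripper":4},{"dp":[0,0.05,0.03],"twist":[0.001,0,0],"gripper":4},{"dp":[0,0.05,0.03],"twist":[0.001,0,0],"gripper":4},{"dp":[0,0,0.03],"twist":[0.001,0,0],"gripper":4}], "newtons": 20}}

```text
t: 38.98
tool_pos: [0.5376, 0.0936, 0.0476]
tool_rot: [[0.093, 0.001, -0.996], [0.996, 0.001, 0.093], [0.001, -1.0, -0.001]]
force: [1.0, 0.2, 0.2]
gripper_width: 0.0671
```

{"method": "play_rows", "body": {"moves": [{"dp":[0,0,0],"twist":[0,0,0],"gripper":4},{"dp":[0,0,0],"twist":[0,0,0],"gripper":4},{"dp":[0,0,0],"twist":[0,0,0],"gripper":4},{"dp":[0,0,0],"twist":[0,0,0],"gripper":4},{"dp":[0,0,0],"twist":[0,0,0],"gripper":4},{"dp":[0,0,0],"twist":[0,0,0],"gripper":4},{"dp":[0,0,0],"twist":[0,0,0],"gripper":4},{"dp":[0,0,0],"twist":[0,0,0],"gripper":4}]}}

```text
t: 39.65
tool_pos: [0.5379, 0.0935, 0.048]
tool_rot: [[0.093, 0.002, -0.996], [0.996, 0.001, 0.093], [0.001, -1.0, -0.002]]
force: [-0.0, -1.1, 0.2]
gripper_width: 0.0556
```

```bash
python3 -c "
from h import *
go(.5414,-.1058,.2,1.4783)"
```

```text
dp now [-19.79 -15.22  -2.23] dp after turn [-19.82 -15.2   -2.19] twist [ 0.002 -0.001  0.001] pos [0.5379 0.0935 0.048 ] w 0.0556 F [-0.  -1.1  0.2] t 39.65
```

{"method": "play_rows", "body": {"moves": [{"dp":[0,-1.5,0],"twist":[0,0,0],"gripper":4},{"dp":[0,-3,0],"twist":[0,0,0],"gripper":4},{"dp":[0,-2.5,0],"twist":[0,0,0],"gripper":4},{"dp":[-1,-1,-0.1],"twist":[0,0,0],"gripper":4},{"dp":[-2.5,0,-0.3],"twist":[0,0,0],"gripper":4},{"dp":[-3.5,0,-0.4],"twist":[0,0,0],"gripper":4},{"dp":[-3.5,0,-0.4],"twist":[0,0,0],"gripper":4},{"dp":[-3.5,0,-0.4],"twist":[0,0,0],"gripper":4}]}}

```text
t: 40.32
tool_pos: [0.5358, -0.0486, 0.1244]
tool_rot: [[0.081, -0.01, -0.997], [0.997, 0.001, 0.081], [0.0, -1.0, 0.01]]
force: [1.2, -0.2, -3.4]
gripper_width: 0.0556
```

{"method": "play_rows", "body": {"moves": [{"dp":[-2.2,0,-0.3],"twist":[0,0,0],"gripper":4},{"dp":[-1.2,0,-0.2],"twist":[0,0,0],"gripper":4},{"dp":[-0.4,0,-0.1],"twist":[0,0,0],"gripper":4},{"dp":[0,0,0.03],"twist":[0,0,0],"gripper":4},{"dp":[0,0,0.03],"twist":[0,0,0],"gripper":4},{"dp":[0,0,0.03],"twist":[0,0,0],"gripper":4},{"dp":[0,0,0.03],"twist":[0,0,0],"gripper":4},{"dp":[0,0,0.03],"twist":[0,0,0],"gripper":4}]}}

```text
t: 40.98
tool_pos: [0.5322, -0.0949, 0.1183]
tool_rot: [[0.088, -0.019, -0.996], [0.996, 0.001, 0.088], [-0.0, -1.0, 0.019]]
force: [0.1, 0.7, -3.4]
gripper_width: 0.0551
```

```bash
python3 -c "
from h import *
go(.5414,-.1058,.048,1.4783)"
```

```text
dp now [-1.    7.01 -1.15] dp after turn [-1.    7.03 -1.02] twist [-0.019  0.005 -0.   ] pos [ 0.5322 -0.0949  0.1183] w 0.0551 F [ 0.1  0.7 -3.4] t 40.98
```

{"method": "play_rows", "body": {"moves": [{"dp":[-0.6,0,-0.3],"twist":[-0.008,0.003,0],"gripper":4},{"dp":[-0.4,0.5,-0.2],"twist":[0,0,0],"gripper":4},{"dp":[-0.1,1.5,0],"twist":[0,0,0],"gripper":4},{"dp":[0,1.5,0],"twist":[0,0,0],"gripper":4},{"dp":[0,0.8,0],"twist":[0,0,0],"gripper":4},{"dp":[0,0.2,0],"twist":[0,0,0],"gripper":4},{"dp":[0,0.05,0.03],"twist":[0,0,0],"gripper":4},{"dp":[0,0.05,0.03],"twist":[0,0,0],"gripper":4}]}}

```text
t: 41.65
tool_pos: [0.5375, -0.1059, 0.0711]
tool_rot: [[0.086, -0.006, -0.996], [0.996, -0.001, 0.086], [-0.001, -1.0, 0.006]]
force: [0.5, -0.3, -2.2]
gripper_width: 0.0552
```

```bash
python3 -c "
from h import *
go(.5414,-.1058,.048,1.4783)"
```

```text
dp now [ 0.05  2.31 -0.4 ] dp after turn [ 0.05  2.31 -0.39] twist [-0.006  0.006 -0.001] pos [ 0.5375 -0.1059  0.0711] w 0.0552 F [ 0.5 -0.3 -2.2] t 41.65
```

{"method": "play_rows", "body": {"moves": [{"dp":[0,0.5,-0.2],"twist":[-0.003,0,0],"gripper":4},{"dp":[0,0.8,0],"twist":[0,0,0],"gripper":4},{"dp":[0,0.5,0],"twist":[0,0,0],"gripper":4},{"dp":[0,0.3,0],"twist":[0,0,0],"gripper":4},{"dp":[0,0.1,0],"twist":[0,0,0],"gripper":4},{"dp":[0,0.1,0],"twist":[0,0,0],"gripper":4},{"dp":[0,0.1,0],"twist":[0,0,0],"gripper":4},{"dp":[0,0.05,0],"twist":[0,0,0],"gripper":4}]}}

```text
t: 42.32
tool_pos: [0.5419, -0.1068, 0.0481]
tool_rot: [[0.086, 0.001, -0.996], [0.996, -0.002, 0.086], [-0.002, -1.0, -0.002]]
force: [-0.5, 0.5, -3.1]
gripper_width: 0.0556
```

```bash
python3 -c "
from h import *
go(.5414,-.1058,.048,1.4783)"
```

```text
dp now [0.09 0.01 0.06] dp after turn [0.09 0.01 0.06] twist [ 0.002  0.006 -0.002] pos [ 0.5419 -0.1068  0.0481] w 0.0556 F [-0.5  0.5 -3.1] t 42.32
```

{"method": "play_rows", "body": {"moves": [{"dp":[0,0.2,0],"twist":[0,0,0],"gripper":4},{"dp":[0,0.2,0],"twist":[0,0,0],"gripper":4},{"dp":[0,0.1,0],"twist":[0,0,0],"gripper":4},{"dp":[0,0,0],"twist":[0,0,0],"gripper":9.5},{"dp":[0,0,0],"twist":[0,0,0],"gripper":9.5},{"dp":[0,0,0],"twist":[0,0,0],"gripper":9.5},{"dp":[0,0,0],"twist":[0,0,0],"gripper":9.5},{"dp":[0,0,0],"twist":[0,0,0],"gripper":9.5}]}}

```text
t: 42.98
tool_pos: [0.5454, -0.1078, 0.0497]
tool_rot: [[0.086, 0.007, -0.996], [0.996, -0.004, 0.086], [-0.004, -1.0, -0.008]]
force: [-0.3, 0.1, -0.6]
gripper_width: 0.0835
```

{"method": "play_rows", "body": {"moves": [{"dp":[0,0,0],"twist":[0,0,0],"gripper":9.5},{"dp":[0,-2,0],"twist":[0,0,0],"gripper":9.5},{"dp":[0,-3.5,0],"twist":[0,0,0],"gripper":9.5},{"dp":[0,-3.5,0],"twist":[0,0,0],"gripper":2},{"dp":[0,-3,1],"twist":[0,0,0],"gripper":2},{"dp":[0,-1,2],"twist":[0,0,0],"gripper":2},{"dp":[-1,0,3],"twist":[0,0,0],"gripper":1},{"dp":[-1,0,3],"twist":[0,0,0],"gripper":0}]}}

```text
t: 43.65
tool_pos: [0.4533, -0.1189, 0.1845]
tool_rot: [[0.082, 0.006, -0.997], [0.997, -0.004, 0.082], [-0.003, -1.0, -0.006]]
force: [-0.5, -0.6, 0.7]
gripper_width: 0.0669
```

```bash
python3 -c "
from h import *
c,s=np.cos(-.0925),np.sin(-.0925)
go(.549-c*.11,-.3178-s*.11,.2,1.4783)"
```

```text
dp now [-18.92  -1.49  -0.18] dp after turn [-18.92  -1.55  -0.37] twist [ 0.006  0.01  -0.003] pos [ 0.4533 -0.1189  0.1845] w 0.0669 F [-0.5 -0.6  0.7] t 43.65
```

{"method": "play_rows", "body": {"moves": [{"dp":[-2,0,0.2],"twist":[0,0.008,0],"gripper":0},{"dp":[-3.5,0,0],"twist":[0,0,0],"gripper":0},{"dp":[-3.5,0,0],"twist":[0,0,0],"gripper":0},{"dp":[-3.5,0,0],"twist":[0,0,0],"gripper":0},{"dp":[-2.5,0,0],"twist":[0,0,0],"gripper":0},{"dp":[-1.3,0,0],"twist":[0,0,0],"gripper":0},{"dp":[-0.4,0,0],"twist":[0,0,0],"gripper":0},{"dp":[0,0,0.05],"twist":[0,0,0],"gripper":0}]}}

```text
t: 44.32
tool_pos: [0.4298, -0.2921, 0.187]
tool_rot: [[0.09, 0.011, -0.996], [0.996, -0.007, 0.09], [-0.006, -1.0, -0.011]]
force: [-0.1, 0.9, 0.8]
gripper_width: 0.0137
```

```bash
python3 -c "
from h import *
c,s=np.cos(-.0925),np.sin(-.0925)
m={k:mask('jar',k,np.array(p)) for k,p in (('scene',(243,188)),('top',(265,185)))}
q=[.542,-.106,0]
for k in m:
  if m[k] is not None: print(k,m[k].sum(),fit('jar',{k:m[k]},q,yaw=False))
m={k:mask('tin',k,np.array(p)) for k,p in (('scene',(396,170)),('top',(110,195)))}
for k in m:
  if m[k] is not None: print(k,m[k].sum(),fit('tin',{k:m[k]},[.532,.281,-.03]))
im=imaging.read_camera('scene');cv2.imwrite('pics/s4.png',cv2.resize(cv2.cvtColor(im,4)[90:300,60:450],None,fx=2,fy=2,interpolation=2))
go(.549-c*.11,-.3178-s*.11,.055,1.4783)"
```

```text
scene 679 (array([-0.2608125 ,  0.58532812,  0.        ]), np.float64(0.9188045439637642))
top 535 (array([ 0.53825032, -0.09540083,  0.        ]), np.float64(1.6556123483716048))
scene 792 (array([ 0.53089602,  0.27906849, -0.08487754]), np.float64(0.010805056495271926))
top 305 (array([ 0.6162442 , -0.27853019, -2.63223649]), np.float64(1.1583870754812444))
dp now [-1.58 13.22 -0.92] dp after turn [-1.65 13.2  -1.08] twist [ 0.011  0.005 -0.006] pos [ 0.4303 -0.2902  0.187 ] w 0.0009 F [-0.3 -0.8  0.3] t 44.57
```

View pics/s4.png

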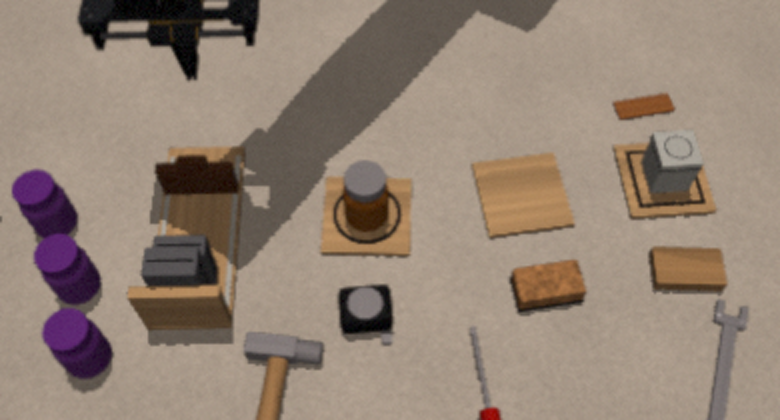

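{"method": "play_rows", "body": {"moves": [{"dp":[-0.9,0,0],"twist":[0.006,0.003,-0.004],"gripper":0},{"dp":[-0.7,1,0],"twist":[0,0,0],"gripper":0},{"dp":[-0.1,2.5,0],"twist":[0,0,0],"gripper":0},{"dp":[0,3,0],"twist":[0,0,0],"gripper":0},{"dp":[0,2.5,0],"twist":[0,0,0],"gripper":0},{"dp":[0,1.5,0],"twist":[0,0,0],"gripper":0},{"dp":[0,0.5,0],"twist":[0,0,0],"gripper":0},{"dp":[0,0.1,0],"twist":[0,0,0],"gripper":0}]}}

```text
t: 45.23
tool_pos: [0.4315, -0.3092, 0.0711]
tool_rot: [[0.085, 0.008, -0.996], [0.996, -0.006, 0.085], [-0.005, -1.0, -0.009]]
force: [-0.5, -0.5, -0.4]
gripper_width: 0.0004
```

```bash
python3 -c "
from h import *
c,s=np.cos(-.0925),np.sin(-.0925)
go(.549+c*.017,-.3178+s*.017,.055,1.4783)"
```

```text
dp now [  0.14   1.73 -13.47] dp after turn [  0.23   1.61 -13.48] twist [ 0.009  0.007 -0.005] pos [ 0.4315 -0.3092  0.0711] w 0.0004 F [-0.5 -0.5 -0.4] t 45.23
```

{"method": "play_rows", "body": {"moves": [{"dp":[0.1,0.8,-0.2],"twist":[0.005,0.004,-0.003],"gripper":0},{"dp":[0,0.6,-0.5],"twist":[0,0,0],"gripper":0},{"dp":[0,0.2,-1],"twist":[0,0,0],"gripper":0},{"dp":[0,0.1,-1],"twist":[0,0,0],"gripper":0},{"dp":[0,0.05,-1.2],"twist":[0,0,0],"gripper":0},{"dp":[0,0.05,-1.2],"twist":[0,0,0],"gripper":0},{"dp":[0,0.05,-1.2],"twist":[0,0,0],"gripper":0},{"dp":[0,0.05,-1],"twist":[0,0,0],"gripper":0}]}}

```text
t: 45.9
tool_pos: [0.5117, -0.3166, 0.0541]
tool_rot: [[0.089, 0.004, -0.996], [0.996, -0.005, 0.089], [-0.004, -1.0, -0.005]]
force: [-1.5, -0.1, 1.5]
gripper_width: 0.0002
```

```bash
python3 -c "
from h import *
c,s=np.cos(-.0925),np.sin(-.0925)
go(.549+c*.017,-.3178+s*.017,.055,1.4783)"
```

```text
dp now [ 0.21 -0.07 -5.43] dp after turn [ 0.23 -0.09 -5.43] twist [ 0.005  0.003 -0.004] pos [ 0.5117 -0.3166  0.0541] w 0.0002 F [-1.5 -0.1  1.5] t 45.9
```

Pushing at about 1.5 N. Slow down for the rest.

{"method": "play_rows", "body": {"moves": [{"dp":[0.05,0,-0.8],"twist":[0,0,0],"gripper":0},{"dp":[0.05,0,-0.7],"twist":[0,0,0],"gripper":0},{"dp":[0,0,-0.6],"twist":[0,0,0],"gripper":0},{"dp":[0,0,-0.5],"twist":[0,0,0],"gripper":0},{"dp":[0,0,-0.4],"twist":[0,0,0],"gripper":0},{"dp":[0,0,-0.3],"twist":[0,0,0],"gripper":0},{"dp":[0,0,-0.3],"twist":[0,0,0],"gripper":0},{"dp":[0,0,-0.3],"twist":[0,0,0],"gripper":0}]}}

```text
t: 46.57
tool_pos: [0.5566, -0.3199, 0.0549]
tool_rot: [[0.088, 0.004, -0.996], [0.996, -0.006, 0.088], [-0.006, -1.0, -0.005]]
force: [-1.9, -0.8, -0.7]
gripper_width: 0.0004
```

```bash
python3 -c "
from h import *
c,s=np.cos(-.0925),np.sin(-.0925)
go(.549+c*.017,-.3178+s*.017,.055,1.4783)"
```

```text
dp now [ 0.14 -0.01 -0.93] dp after turn [ 0.14 -0.01 -0.93] twist [ 0.005  0.005 -0.006] pos [ 0.5566 -0.3199  0.0549] w 0.0004 F [-1.9 -0.8 -0.7] t 46.57
```

{"method": "play_rows", "body": {"moves": [{"dp":[0,0,-0.3],"twist":[0,0,0],"gripper":0},{"dp":[0,0,-0.2],"twist":[0,0,0],"gripper":0},{"dp":[0,0,-0.2],"twist":[0,0,0],"gripper":0},{"dp":[0,0,-0.2],"twist":[0,0,0],"gripper":0},{"dp":[0,0,-0.2],"twist":[0,0,0],"gripper":0},{"dp":[0,0,-0.2],"twist":[0,0,0],"gripper":0},{"dp":[0,0,-0.2],"twist":[0,0,0],"gripper":0},{"dp":[0,0,-0.2],"twist":[0,0,0],"gripper":0}]}}

```text
t: 47.23
tool_pos: [0.5638, -0.3205, 0.0552]
tool_rot: [[0.087, -0.024, -0.996], [0.996, 0.001, 0.087], [-0.002, -1.0, 0.024]]
force: [-8.8, 1.0, 4.1]
gripper_width: 0.0008
```

```bash
python3 -c "
from h import *
c,s=np.cos(-.0925),np.sin(-.0925)
go(.549+c*.017,-.3178+s*.017,.055,1.4783)"
```

```text
dp now [ 0.13  0.01 -0.2 ] dp after turn [ 0.13  0.02 -0.2 ] twist [-0.024  0.005 -0.002] pos [ 0.5638 -0.3205  0.0552] w 0.0008 F [-8.8  1.   4.1] t 47.23
```

{"method": "play_rows", "body": {"moves": [{"dp":[0,0,-0.25],"twist":[-0.01,0,0],"gripper":0},{"dp":[0,0,-0.25],"twist":[-0.005,0,0],"gripper":0},{"dp":[0,0,-0.25],"twist":[0,0,0],"gripper":0},{"dp":[0,0,-0.1],"twist":[0,0,0],"gripper":0},{"dp":[0,0,0.8],"twist":[0,0,0],"gripper":0},{"dp":[0,0,2],"twist":[0,0,0],"gripper":0},{"dp":[0,0,3],"twist":[0,0,0],"gripper":0},{"dp":[0,-2,1.5],"twist":[0,0,0],"gripper":0}]}}

```text
t: 47.9
tool_pos: [0.4904, -0.3127, 0.0748]
tool_rot: [[0.085, -0.03, -0.996], [0.996, 0.007, 0.085], [0.005, -1.0, 0.031]]
force: [-0.1, -0.2, -0.5]
gripper_width: 0.0004
```

{"method": "play_rows", "body": {"moves": [{"dp":[0,-3,0],"twist":[0,0,0],"gripper":0},{"dp":[0,-3,0],"twist":[0,0,0],"gripper":0},{"dp":[0,-3,0.5],"twist":[0,0,0],"gripper":0},{"dp":[0,-2,2],"twist":[0,0,0],"gripper":0},{"dp":[0,0,3],"twist":[0,0,0],"gripper":0},{"dp":[0,0,2],"twist":[0,0,0],"gripper":0},{"dp":[0,0,1],"twist":[0,0,0],"gripper":0},{"dp":[0,0,0],"twist":[0,0,0],"gripper":0}]}}

```text
t: 48.57
tool_pos: [0.4053, -0.3065, 0.1995]
tool_rot: [[0.086, -0.013, -0.996], [0.996, -0.003, 0.086], [-0.004, -1.0, 0.013]]
force: [0.5, 0.2, -0.2]
gripper_width: 0.0007
```

```bash
python3 - <<'E'
from h import *
for c in("scene","top"):
    im=imaging.read_camera(c);cv2.imwrite(f'pics/{c}5.png',cv2.resize(cv2.cvtColor(im,4)[110:270,60:460],None,fx=2,fy=2,interpolation=2))
def near(n,X,**k):
    P={c:proj([X],c)[0] for c in("scene","top")}
    m={c:mask(n,c,P[c]) for c in P}
    for c in("scene","top"):
        if m[c] is None: print(n,c,None);continue
        z=k.get('z',.008);p,e=fit(k.get('sh',n),{c:m[c]},[X[0],X[1],k.get('y',0)],yaw=n!='jar',ign=k.get('ign',{}))
        print(n,c,m[c].sum(),p.round(4),round(e,4))
    return m
mj=near('jar',(.5419,-.107,.05)); mt=near('tin',(.5315,.281,.04),y=-.03)
D=lambda m:{c:cv2.dilate(v.astype(np.uint8),np.ones((3,3)))>0 for c,v in m.items() if v is not None}
near('tile_square',(.5323,.281,.008),sh='tile',ign=D(mt),y=-.03); near('tile_round',(.5414,-.1058,.008),sh='tile',ign=D(mj),y=-.14)
near('tall_case',(.635,-.326,.06),y=-.09); near('short_case',(.603,-.322,.05),y=-.09)
print(arm.get_obs()['tool_pos'],arm.get_obs()['t'])
E
```

```text
jar scene 636 [ 0.5418 -0.1077  0.    ] 0.1074
jar top 407 [ 0.541  -0.1056  0.    ] 0.0142
tin scene 848 [ 0.5304  0.2795 -0.0486] 0.0059
tin top 628 [ 0.5322  0.2806 -0.0432] 0.0144
tile_square scene 874 [ 0.5302  0.2797 -0.0364] 0.0163
tile_square top 1214 [ 0.5335  0.2813 -0.0546] 0.0071
tile_round scene 1194 [ 0.5412 -0.1068 -0.1305] 0.0058
tile_round top 409 [ 0.5671 -0.1046 -0.5204] 2.9265
tall_case scene 568 [ 0.6237 -0.3318  0.4423] 0.6743
tall_case top 526 [ 0.6383 -0.327   0.007 ] 0.1129
short_case scene 227 [ 0.5935 -0.309  -1.2057] 1.4381
short_case top 385 [ 0.6054 -0.3244 -0.0786] 0.0732
[ 0.40645633 -0.3064707   0.19833895] 49.2667
```

View pics/scene5.png

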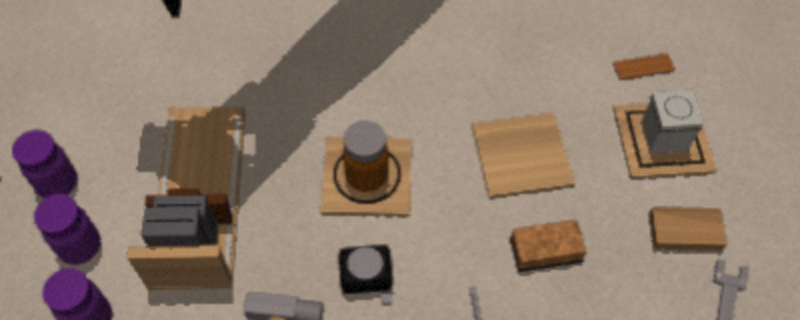

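View pics/top5.png

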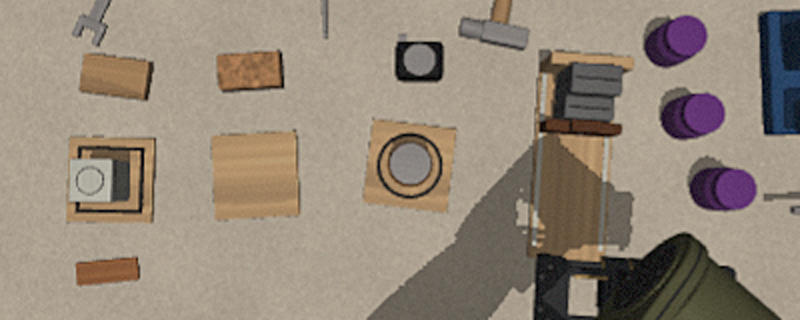

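```bash
python3 - <<'E'
import cv2
cv2.imwrite('pics/z.png',cv2.resize(cv2.imread('pics/top5.png')[30:150,500:660],None,fx=4,fy=4,interpolation=2))
E
```

```text
(no output)
```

View pics/z.png

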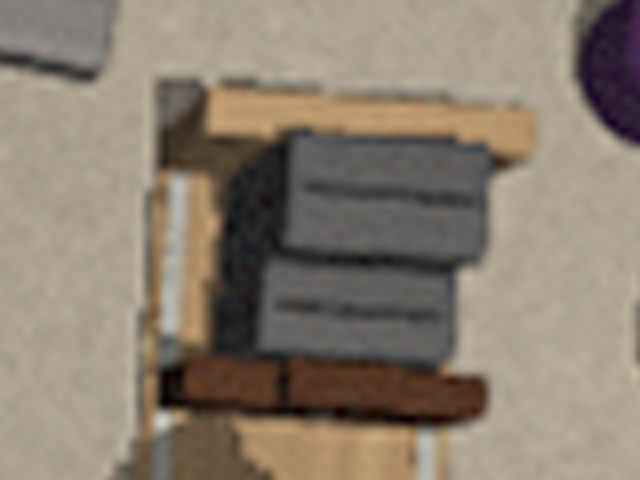

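```bash
python3 -c "
from station import arm
print(arm.finish_job())"
```

```text
the job is handed in; nothing more can be done
None
```

The job is done and handed in at about 49 s of the 144 s allowed, with nothing tipped over.

**What I did, in order:**
1. Parked the jar on the blank tile.
2. Stood the tall case in the rack against the end wall.
3. Moved the tin to the square tile.
4. Stood the short case next to the tall one.
5. Moved the jar to the circle tile.
6. Pushed the end stop up to the cases with closed fingers until the resistance rose from about 1.5–1.9 N to about 9 N. I gave it a little more push, then backed the arm clear.

**Last checks:**
- **Rack:** in the final pictures the wall, tall case, short case and stop are parallel and upright, with no visible gap. I did not read the stop's value directly. My estimate from the arm position is about 0.104, against the expected 0.106, and it rests on an assumed finger size.
- **Jar:** within about 1 mm of the middle of its tile, judged from the scene camera.
- **Tin:** within about 1.5 mm of the middle of its tile and turned less than 1°.

**Checks that failed:** several automatic fits were unusable because their masks were poor or hidden: both cases from the scene camera, and the round tile from the top camera. The tall case's top-camera fit was also off by a few degrees. I relied on the pictures for those.

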